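Restock the locked guest-soap dispenser

TASK

Restock the guest-soap dispenser on the washroom counter: put the square key from its tray fully down on the brass spindle and turn it counter-clockwise to swing the red gate wide open, then slide every boxed soap on the counter in through the mouth until all of it is inside the tunnel. With the key fully on the spindle, turn it back to shut the gate completely, then put the key back in its tray; leave the tumbler, the soap dish and the lotion bottle alone.

Things in the scene. Friction and masses are not known exactly. Their poses are not given: they have to be found in the camera images.
- dispenser: White soap dispenser fixed to the counter: a straight tunnel, the counter is its floor. Origin at counter level, middle of the mouth; x points into the tunnel, z up. Inside 53 mm wide (y), end wall at x = 196 mm; side walls 6 mm thick, 34 mm high, from x = 0. Holds three boxed soaps end to end (60 mm sides along x); later ones push earlier ones on. A soap is inside when all of it is past x = 0.
- roof_edge (a point): Middle of the near edge of the dispenser's clear 4 mm roof, on its underside: x = 20, z = 34 mm in the dispenser's frame. The roof covers x = 20 to 166 mm; the first 20 mm behind the mouth and the last 30 mm of the tunnel are open above.
- gate (a joint): Angle (rad) of the red gate about the upright spindle: 0 = shut across the mouth, growing counter-clockwise from above to the stop at 1.25 = wide open. Stays where it is left (friction about 0.12 N m); may start slightly ajar. It swings out through the space before the mouth and on the dispenser's -y side.
- gate_leaf (a point): Centre of the gate's red leaf: 5 mm thick (x), 95 mm long (y), 6 to 48 mm above the counter; 4 mm in front of the mouth when shut. An arm 32 to 48 mm above the counter joins it to the spindle, whose axis is 104 mm behind the leaf (+x) and 44.5 mm to -y of this point. Axes as the dispenser's when shut.
- spindle_foot (a point): Point on the spindle axis at the foot of the brass spindle, on the flat grey hub (40 mm diameter), 55 mm above the counter; at x = 100, y = -60 mm in the dispenser's frame. The spindle is an 18 mm square standing 30 mm above this point, the top 6 mm a round cone (18 to 10 mm wide); it turns with the gate. x and y lie along the square's sides (along the dispenser's axes when shut), z up.
- key: Square key, 120 g, standing bore down. Steel socket 30 x 30 mm, 40 mm tall, with a 20 mm square bore 32 mm deep from below; above it a blue grip bar 64 mm long (x), 14 mm wide (y), 40 to 70 mm above the underside. Origin: centre of underside, z up. Bore sides lie along x and y: fits the spindle four ways, 0.1 rad play either way. Fully on, its underside rests on the hub.
- tray: Shallow brown wooden tray fixed to the counter, 130 (x) x 110 (y) mm, walls 4 mm thick and 14 mm high, inner floor 4 mm above the counter. Origin at the centre of its underside.
- soap1: Boxed guest soap, lying flat: 60 (x) x 45 (y) x 22 (z) mm, 50 g, cream carton with a green band round its middle. Origin at the centre of its underside. Absent in some runs.
- soap2: Another boxed soap, same as soap1. Absent in some runs.
- soap3: Another boxed soap, same as soap1. Absent in some runs.
- soap4: Another boxed soap, same as soap1. Absent in some runs. Two or three of the four are present.
- tumbler: Navy toothbrush tumbler, 68 x 68 mm, 105 mm tall, loose; leave alone. Origin at the centre of its underside.
- soap_dish: White soap dish 115 x 80 mm with a green bar of soap on it, 38 mm tall, loose; leave alone. Origin at the centre of its underside.
- lotion: Amber lotion bottle, 54 mm diameter, 150 mm tall, loose; leave alone. Origin at the centre of its underside.

How it is judged:
On the way, in this order (a step that is already met when the one before it is completed fails the run):
1. the key is fully down on the spindle (horizontal distance between key and spindle_foot below 0.006 m and z of key in the frame of spindle_foot between -0.006 and 0.006 m and angle between key's own z axis and vertical below 0.12 rad), for 0.2 s.
2. the gate is wide open (over 1.05 rad), with the key on the spindle (all of step 1 and value of joint gate above 1.05 rad), for 0.2 s.
3. every soap is wholly inside the tunnel (x of soap1 in the frame of dispenser between 0.027 and 0.18 m and y of soap1 in the frame of dispenser between -0.02 and 0.02 m and z of each of soap1, soap2, soap3, soap4 in the frame of dispenser below 0.03 m and x of soap2 in the frame of dispenser between 0.027 and 0.18 m and y of soap2 in the frame of dispenser between -0.02 and 0.02 m and x of soap3 in the frame of dispenser between 0.027 and 0.18 m and y of soap3 in the frame of dispenser between -0.02 and 0.02 m and x of soap4 in the frame of dispenser between 0.027 and 0.18 m and y of soap4 in the frame of dispenser between -0.02 and 0.02 m), for 0.2 s.
4. the gate is shut (under 0.1 rad), with the key fully on the spindle (all of step 1 and all of step 3 and value of joint gate below 0.1 rad), for 0.2 s.
At the end, for the whole second after the job is handed in: Every soap present lies inside the tunnel (rear end at most 3 mm short of flush with the mouth), the gate is within 0.1 rad of shut, and the key rests in its tray (its underside's centre within 60 mm of the tray's centre and under 30 mm high), released and still (all of step 3 and value of joint gate below 0.1 rad and horizontal distance between key and tray below 0.06 m and height (world z) of key below 0.03 m and linear speed of key below 0.02 m/s); the robot touches nothing.
It fails at once if the tumbler, soap dish or lotion bottle is moved more than 30 mm or tipped over (distance of any of tumbler, soap_dish, lotion from where it was at the start of the episode above 0.03 m or angle between any of tumbler, lotion's own z axis and vertical above 0.5 rad).
Of soap1, soap2, soap3, soap4 only 2 to 3 are there at a start; the rules pass over those that are not, and their reading is None.
At some moment in a run one of soap1, soap2, soap3, soap4 may be knocked a few centimetres aside while the robot is not near it.
It also fails if it takes over 210 s, if anything falls off the work surface, if the arm or the gripper's body presses on something with over 40 N, if the wrist force passes 120 N, or if a joint passes its speed limit or range.

ROBOT

A 6-joint arm with a two-finger parallel gripper is mounted at the origin on the work surface. World frame = base frame: x ahead of the robot, y to its left, z up, the work surface at z = 0. Lengths are in m, angles in rad, forces in N, time in s.
With the tool pointing down it reaches from about 0.3 to 0.775 m from the base axis. Payload 14.6 kg.
Tool frame: the origin (TCP) lies at the very end of the fingers, on their centre line; the grasp point (between the pads) lies 19 mm behind it; z points along the fingers, y is the direction in which the jaws open and shut (so a half turn about z gives the same grasp; the last joint's range is limited). The gripper opens to 94 mm and grips with 3 to 60 N. Pads are 16 mm wide; open, the fingers measure 119 mm over their backs; the gripper's body (75 mm by 177 mm) begins 78 mm behind the grasp point.
Start: joints at [-1.276, 0.3, 1.521, -0, 1.321, -0.067], TCP at [0.195, -0.514, 0.205] pointing down, gripper open.
Joint ranges: [-3.03, 3.03], [-0.79, 2.21], [0.23, 2.52], [-1.04, 4.18], [0, 3.07], [-2.55, 2.55]. Speed limits (rad/s): [2.22, 2.22, 2.57, 3.14, 3.14, 3.14].

INTERFACE

Orientations are given as [roll, pitch, yaw] about the fixed x, y, z axes, in that order (R = Rz(yaw) Ry(pitch) Rx(roll)).
In Python, from station import get_obs, vision, hand_in gives the robot as it stands.
- The arm moves only by the tool play_rows, never from a script. Its argument "moves" is a list of rows, each an object with "claw": the opening, from 0 (shut) to 1 (fully open); "linear": the shift along the tool's x, y, z in mm, a list of three; "turn": the turn, a rotation vector about the tool's x, y, z in rad, a list of three. In form: [{"claw": claw, "linear": [tx, ty, tz], "turn": [ax, ay, az]}, ...]. A call has 1 to 8 rows; each row is the pose to reach, as a shift and turn from the pose measured when the call began, along the tool's axes at that moment; what a row does not reach only later rows make up. A row lasts 1/8 s, in which the tool goes at most 62.5 mm and 10.7 degrees, less where a joint would pass 70% of its speed; a pose out of reach is approached as far as the arm can. A call with a gripper value outside its range is refused whole. The fingers move at their own pace and stop on an object; "force" is the grip in N (left out, the last holds). Time passes only in rows, so rows that repeat a pose let the fingers close. It gives the time, the measured TCP pose, the force and the opening at its end, in the units of the state.
- get_obs(): the state, without advancing time (a new reading comes with each control period).
- vision.camera(name): name is "scene" or "top" or "wrist"; returns the picture (400x640x3 uint8, blue, green, red); there is no depth.
- vision.camera_info(name): a dict with "camera_matrix" (3x3 intrinsics, pixels), "rvec" (rotation vector, rad) and "tvec" (3), from world to camera coordinates, as OpenCV has them; the wrist camera has in their place "mount" (4x4, takes a point from camera to tool coordinates, whose origin is the TCP and whose axes are the flange's). Camera axes: x right, y down, z forward; pixel columns grow to the right and rows downward; lengths in m; the calibration is good to about 2 mm. A picture is of the moment at which its call begins: read the wrist's pose just before it. camera_info takes no time and is no camera call.
- hand_in(): hands the job in, once; it reports no verdict.
The state is a dict: "time_s": time; "qpos": joint angles; "joint_vel": joint speeds; "tau": joint torques, N m; "ee_pos": TCP position; "eef_rot": TCP orientation; "force": force on the tool from outside, world axes, zero at the start; "moment": the same for the moment, N m; "grip_width": finger opening in m.
Only numpy, scipy, OpenCV 4.12 (cv2) and the standard library are available. Lean on these libraries where they do the work, as an engineer would, in place of code of your own. Each camera call takes 0.05 s, during which the arm holds its last target.

## Working session

There is one attempt and no reset: what is moved stays moved. The work goes in short steps, Python scripts to look and compute and a tool call to move; the robot and the scene stay as the last step left them, time stands still between calls to the robot, and variables do not carry over. Pictures are saved under pics/ and viewed, and the job is handed in when it is done.

Besides the shell and the picture viewer there is one more tool, called by a JSON object that holds its "api" and its "payload". play_rows: Moves the arm, as the interface text tells. Its arguments: {"type":"object","properties":{"moves":{"type":"array","items":{"type":"object","properties":{"claw":{"type":"number"},"linear":{"type":"array","items":{"type":"number"}},"turn":{"type":"array","items":{"type":"number"}}}}},"force":{"type":"number"}},"required":["moves"]}

```bash
ls; mkdir -p pics; python3 - <<'E'
from station import get_obs, vision
import cv2
print(get_obs())
for n in ["scene","top","wrist"]:
    i=vision.camera_info(n); print(n,i)
    cv2.imwrite(f"pics/{n}0.png",vision.camera(n))
E
```

```text
pics
{'time_s': 0.0, 'qpos': array([-1.27562584e+00,  3.00521051e-01,  1.52159715e+00,  1.10678898e-05,
        1.32073063e+00, -6.65881189e-02]), 'joint_vel': array([-0.00193975, -0.00014146,  0.00057433,  0.00121076,  0.0010491 ,
       -0.00027095]), 'tau': array([-2.76929022e-03, -5.31802976e+01, -3.52739382e+01,  7.07623176e-02,
        2.43918254e-02, -8.99471388e-05]), 'ee_pos': array([ 0.19458056, -0.51413206,  0.20485214]), 'eef_rot': array([-3.14033997e+00, -9.42811848e-05,  3.61755803e-01]), 'force': array([-0.64262391, -0.2824256 , -0.40746441]), 'moment': array([-8.15256558e-05,  1.27286099e-02, -1.18580166e-02]), 'grip_width': 0.09383859484518509}
scene {'camera_matrix': array([[508.53218104,   0.        , 312.826997  ],
       [  0.        , 508.53218104, 196.35537726],
       [  0.        ,   0.        ,   1.        ]]), 'rvec': array([ 0.59472019,  2.51391665, -1.32112348]), 'tvec': array([ 0.50321388, -0.08495209,  1.5263377 ])}
top {'camera_matrix': array([[441.32620904,   0.        , 320.44122618],
       [  0.        , 441.32620904, 202.06078302],
       [  0.        ,   0.        ,   1.        ]]), 'rvec': array([ 2.20451539, -2.01614553,  0.20367316]), 'tvec': array([-0.02106062,  0.57764623,  1.22727528])}
wrist {'camera_matrix': array([[346.97841635,   0.        , 316.52719134],
       [  0.        , 346.97841635, 205.30779788],
       [  0.        ,   0.        ,   1.        ]]), 'mount': array([[-6.42758895e-04, -9.58201177e-01, -2.86094549e-01,
         8.43612732e-02],
       [ 9.99999347e-01, -8.86231102e-04,  7.21541923e-04,
        -9.01489665e-04],
       [-9.44928207e-04, -2.86093898e-01,  9.58201121e-01,
        -1.77766617e-01],
       [ 0.00000000e+00,  0.00000000e+00,  0.00000000e+00,
         1.00000000e+00]])}
```

View pics/top0.png

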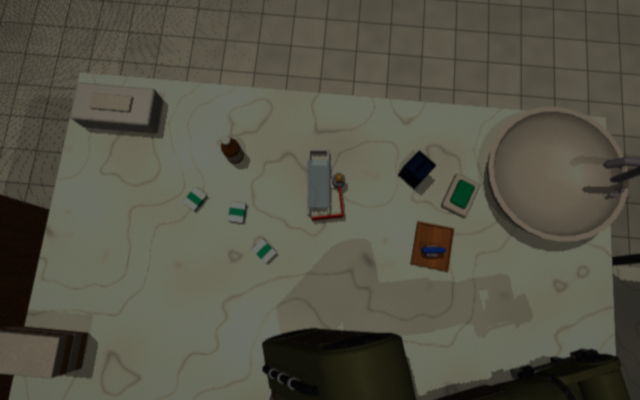

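View pics/scene0.png

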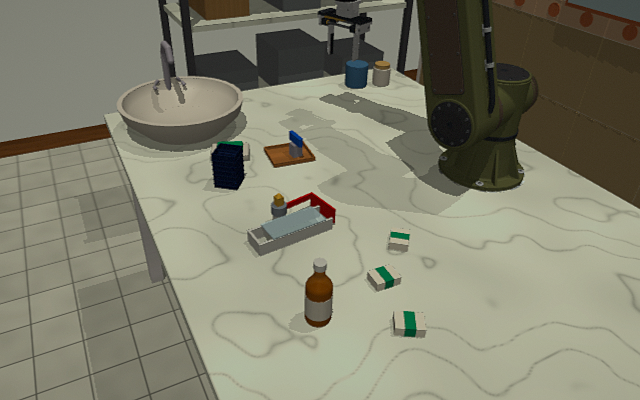

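View pics/wrist0.png

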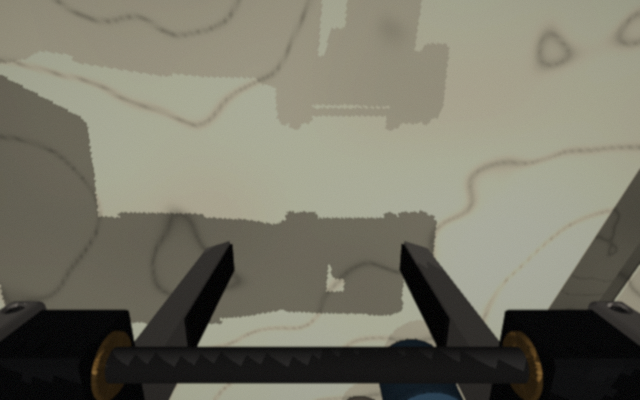

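The top view shows three soaps at (196,199), (237,212) and (265,250). The dispenser is at (319,185) with its mouth facing the robot, the spindle at (340,182), and the tray and key at (433,248). Next I'll set up helpers and measure.

```bash
cat > h.py <<'E'
import numpy as np, cv2
from scipy.spatial.transform import Rotation as Ro
from station import get_obs, vision
def cam(name,obs=None):
    i=vision.camera_info(name);K=i["camera_matrix"]
    if name=="wrist":
        o=obs or get_obs()
        T=np.eye(4);T[:3,:3]=Ro.from_euler('xyz',o["eef_rot"]).as_matrix();T[:3,3]=o["ee_pos"]
        M=T@i["mount"]; R=M[:3,:3].T; return K,R,-R@M[:3,3]
    R=cv2.Rodrigues(i["rvec"])[0]; return K,R,np.array(i["tvec"])
def ray(c,uv,z):
    K,R,t=c;o=-R.T@t;uv=np.atleast_2d(uv).astype(float)
    d=(R.T@np.linalg.inv(K)@np.c_[uv,np.ones(len(uv))].T).T
    return o+d*((z-o[2])/d[:,2])[:,None]
def proj(c,P):
    K,R,t=c;q=(K@(R@np.atleast_2d(P).T+t[:,None])).T;return q[:,:2]/q[:,2:]
def tri(c1,u1,c2,u2):
    P=[c[0]@np.c_[c[1],c[2]] for c in (c1,c2)]
    X=cv2.triangulatePoints(P[0],P[1],np.float64(u1).reshape(2,1),np.float64(u2).reshape(2,1));return (X[:3]/X[3]).ravel()
E
python3 - <<'E'
from h import *
im=cv2.imread("pics/top0.png");c=cam("top")
print("campos",-c[1].T@c[2])
for n,uv,z in [("s1",(196,199),.022),("s2",(237,212),.022),("s3",(265,250),.022),("key",(433,250),.07),("tray",(433,248),.01),("mouthL",(309,218),.034),("spindle",(340,182),.085),("bottle",(231,147),.1),("tumbler",(418,168),.1),("dish",(461,195),.03)]:
    print(n,ray(c,uv,z).round(3))
cv2.imwrite("pics/topz.png",cv2.resize(im[120:280,170:490],(800,400),interpolation=cv2.INTER_CUBIC))
im=cv2.imread("pics/scene0.png");cv2.imwrite("pics/scz.png",cv2.resize(im[110:350,200:440],(600,600),interpolation=cv2.INTER_CUBIC))
E
```

```text
campos [0.32222655 0.00875714 1.31773165]
s1 [[0.561 0.404 0.022]]
s2 [[0.532 0.276 0.022]]
s3 [[0.427 0.18  0.022]]
key [[ 0.466 -0.299  0.07 ]]
tray [[ 0.478 -0.313  0.01 ]]
mouthL [[0.531 0.06  0.034]]
spindle [[ 0.635 -0.021  0.085]]
bottle [[0.707 0.302 0.1  ]]
tumbler [[ 0.693 -0.239  0.1  ]]
dish [[ 0.642 -0.385  0.03 ]]
```

View pics/topz.png

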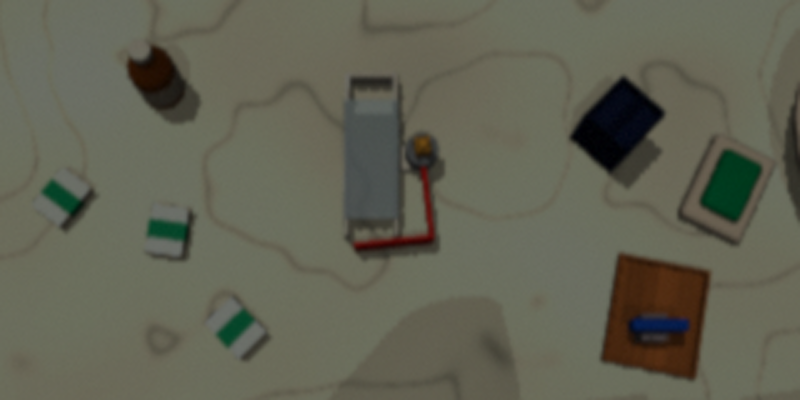

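View pics/scz.png

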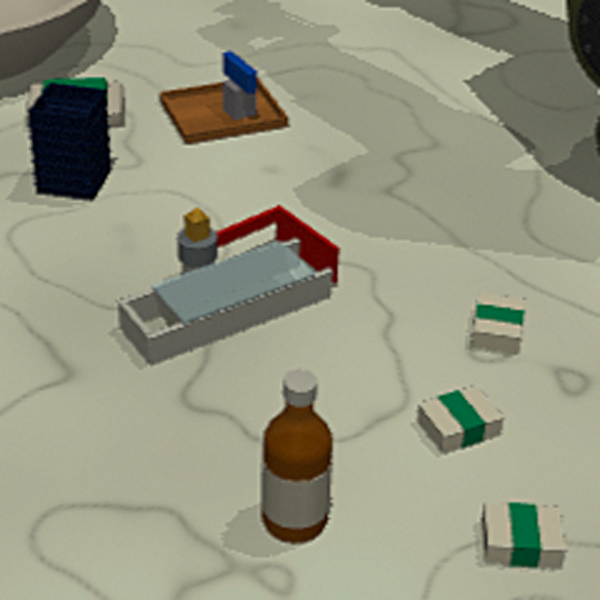

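```bash
cat >> h.py <<'E'
def go(x,y,z,yaw):
    """shift (mm) and turn to reach tool-down pose"""
    o=get_obs();R=Ro.from_euler('xyz',o["eef_rot"])
    T=Ro.from_euler('xyz',[np.pi,0,yaw])
    print("t",round(o["time_s"],2),"linear",(R.inv().apply(np.array([x,y,z])-o["ee_pos"])*1000).round(1).tolist(),"turn",(R.inv()*T).as_rotvec().round(3).tolist())
def shot(name,fn):
    o=get_obs();im=vision.camera(name);cv2.imwrite("pics/"+fn+".png",im);return im,cam(name,o)
E
python3 -c "
from h import *
go(.47,-.27,.25,1.5708)"
```

```text
t 0.15 linear [344.0, -131.0, -44.8] turn [-0.001, -0.001, -1.209]
```

{"api": "play_rows", "payload": {"moves": [{"claw":1,"linear":[344,-131,-45],"turn":[-0.001,-0.001,-1.209]},{"claw":1,"linear":[344,-131,-45],"turn":[-0.001,-0.001,-1.209]},{"claw":1,"linear":[344,-131,-45],"turn":[-0.001,-0.001,-1.209]},{"claw":1,"linear":[344,-131,-45],"turn":[-0.001,-0.001,-1.209]},{"claw":1,"linear":[344,-131,-45],"turn":[-0.001,-0.001,-1.209]},{"claw":1,"linear":[344,-131,-45],"turn":[-0.001,-0.001,-1.209]},{"claw":1,"linear":[344,-131,-45],"turn":[-0.001,-0.001,-1.209]},{"claw":1,"linear":[344,-131,-45],"turn":[-0.001,-0.001,-1.209]}]}}

```text
time_s: 1.15
ee_pos: [0.4701, -0.2695, 0.2499]
eef_rot: [-3.141, 0.0, 1.571]
force: [-0.1, -0.8, 1.0]
grip_width: 0.0941
```

```bash
python3 -c "
from h import *
shot('wrist','w1');print(get_obs()['ee_pos'],get_obs()['eef_rot'],get_obs()['qpos'])
shot('top','t1')"
```

```text
[ 0.46980677 -0.27000689  0.24990495] [-3.14111115e+00  2.66180098e-04  1.56876469e+00] [-5.88974108e-01  2.51124352e-01  1.47940085e+00 -4.94570253e-04
  1.41132097e+00 -5.86863809e-01]
```

View pics/w1.png

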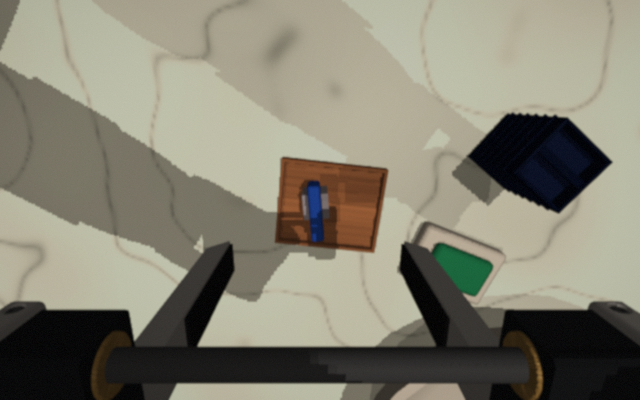

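The wrist view shows the key in the tray around (315,211) and the tray centre around (331,205).

```bash
python3 - <<'E'
from h import *
im=cv2.imread('pics/w1.png');c=cam('wrist')
cv2.imwrite('pics/w1z.png',cv2.resize(im[145:265,260:400],(700,600),interpolation=cv2.INTER_CUBIC))
hsv=cv2.cvtColor(im,cv2.COLOR_BGR2HSV)
m=cv2.inRange(hsv,(105,120,40),(125,255,255));m[:,:260]=0;m[:,400:]=0
n,l,s,ce=cv2.connectedComponentsWithStats(m);print(s[1:],ce[1:])
v=hsv[...,2][m>0];print(np.percentile(v,[5,25,50,75,95]))
E
```

```text
[[307 182  16  60 707]] [[315.         210.62800566]]
[ 59.  74.  98. 127. 131.]
```

View pics/w1z.png

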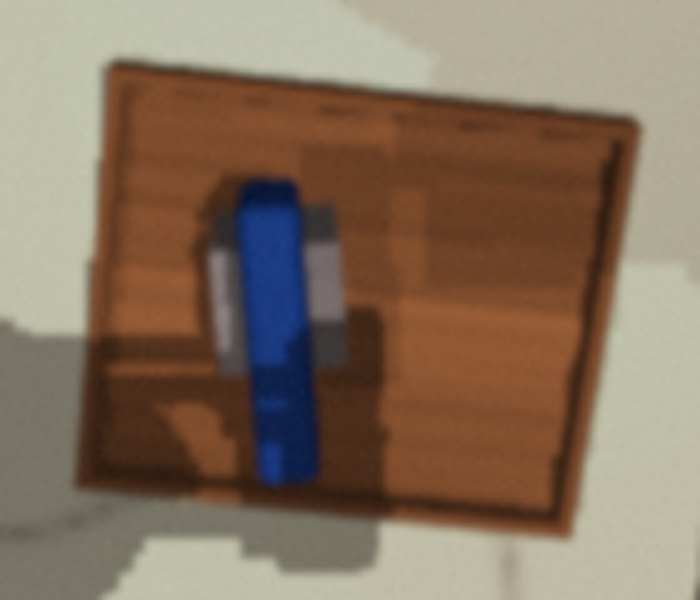

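```bash
python3 - <<'E'
from h import *
c=cam('wrist');f=lambda p:np.array(p)/5.+[260-.4,145-.4]
p=ray(c,f([(271,208),(290,482),(240,208),(302,208)]),.074);print(p.round(4));print("center",(p[0]+p[1])/2,"len",np.linalg.norm(p[0]-p[1]),"wid",np.linalg.norm(p[2]-p[3]),"ang",np.arctan2(*(p[0]-p[1])[1::-1]))
t=ray(c,f([(110,63),(638,122),(570,535),(78,488)]),.014);print(t.round(4),t.mean(0),np.linalg.norm(np.roll(t,1,0)-t,axis=1))
cc=(p[0]+p[1])/2
go(cc[0],cc[1],.12,np.arctan2(*(p[0]-p[1])[1::-1]))
E
```

```text
[[ 0.4671 -0.2706  0.074 ]
 [ 0.4709 -0.3325  0.074 ]
 [ 0.4606 -0.2706  0.074 ]
 [ 0.4736 -0.2707  0.074 ]]
center [ 0.46898993 -0.30155879  0.074     ] len 0.06195540587802676 wid 0.01298440858364888 ang 1.6325413362631855
[[ 0.4283 -0.2494  0.014 ]
 [ 0.5553 -0.2641  0.014 ]
 [ 0.5436 -0.3725  0.014 ]
 [ 0.4165 -0.3589  0.014 ]] [ 0.48593927 -0.31122085  0.014     ] [0.11015793 0.12786153 0.10904036 0.12785385]
t 1.25 linear [-31.2, -0.5, 130.0] turn [-0.0, 0.0, -0.065]
```

{"api": "play_rows", "payload": {"moves": [{"claw":0.6,"linear":[-15,-0.5,60],"turn":[0,0,-0.065]},{"claw":0.6,"linear":[-31,-0.5,115],"turn":[0,0,-0.065]},{"claw":0.6,"linear":[-31,-0.5,150],"turn":[0,0,-0.065]},{"claw":0.6,"linear":[-31,-0.5,175],"turn":[0,0,-0.065]},{"claw":0.6,"linear":[-31,-0.5,190],"turn":[0,0,-0.065]},{"claw":0.6,"linear":[-31,-0.5,200],"turn":[0,0,-0.065]},{"claw":0.6,"linear":[-31,-0.5,200],"turn":[0,0,-0.065]}]}}

```text
time_s: 2.12
ee_pos: [0.4689, -0.3015, 0.05]
eef_rot: [-3.141, 0.0, 1.632]
force: [1.1, 0.4, 0.2]
grip_width: 0.0568
```

{"api": "play_rows", "payload": {"moves": [{"claw":0,"linear":[0,0,0],"turn":[0,0,0]},{"claw":0,"linear":[0,0,0],"turn":[0,0,0]},{"claw":0,"linear":[0,0,0],"turn":[0,0,0]},{"claw":0,"linear":[0,0,0],"turn":[0,0,0]},{"claw":0,"linear":[0,0,0],"turn":[0,0,0]},{"claw":0,"linear":[0,0,0],"turn":[0,0,0]}], "force": 15}}

```text
time_s: 2.88
ee_pos: [0.4689, -0.3015, 0.05]
eef_rot: [-3.141, 0.0, 1.632]
force: [0.4, -0.7, 1.8]
grip_width: 0.014
```

```bash
python3 -c "
from h import *
go(.469,-.3015,.25,1.632)
go(.6,-.09,.25,1.5708)"
```

```text
t 2.88 linear [-0.1, -0.0, -200.0] turn [-0.0, 0.0, 0.0]
t 2.88 linear [202.9, 143.8, -200.1] turn [-0.0, 0.0, 0.062]
```

{"api": "play_rows", "payload": {"moves": [{"claw":0,"linear":[0,0,-30],"turn":[0,0,0]},{"claw":0,"linear":[0,0,-80],"turn":[0,0,0]},{"claw":0,"linear":[20,15,-135],"turn":[0,0,0]},{"claw":0,"linear":[60,45,-180],"turn":[0,0,0.03]},{"claw":0,"linear":[105,75,-200],"turn":[0,0,0.062]},{"claw":0,"linear":[155,110,-200],"turn":[0,0,0.062]},{"claw":0,"linear":[203,144,-200],"turn":[0,0,0.062]},{"claw":0,"linear":[203,144,-200],"turn":[0,0,0.062]}], "force": 40}}

```text
time_s: 3.88
ee_pos: [0.6013, -0.0866, 0.2492]
eef_rot: [-3.14, -0.0, 1.575]
force: [-0.7, -0.6, -2.1]
grip_width: 0.0138
```

```bash
python3 -c "
from h import *
im,_=shot('wrist','w2');o=get_obs();print(o['ee_pos'],o['eef_rot'],o['grip_width'],o['force'])
shot('top','t2');shot('scene','sc2')"
```

```text
[ 0.60050634 -0.08855551  0.24927267] [-3.14008445e+00  1.01670720e-04  1.57305710e+00] 0.013460218773742327 [-0.40979009 -0.2185024  -0.63219183]
```

View pics/w2.png

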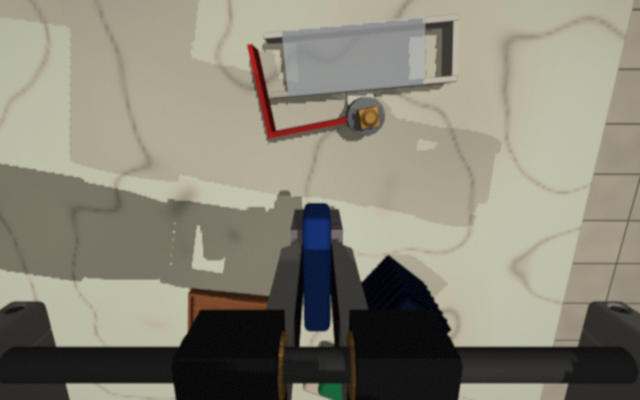

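```bash
python3 - <<'E'
from h import *
im=cv2.imread('pics/w2.png')
im=cv2.convertScaleAbs(im,alpha=1.4)
cv2.imwrite('pics/w2a.png',cv2.resize(im[10:150,240:470],None,fx=3.4,fy=3.4,interpolation=cv2.INTER_CUBIC))
cv2.imwrite('pics/w2b.png',cv2.resize(im[85:150,330:410],None,fx=8,fy=8,interpolation=cv2.INTER_CUBIC))
cv2.imwrite('pics/w2c.png',cv2.resize(im[190:340,270:365],None,fx=4,fy=4,interpolation=cv2.INTER_CUBIC))
E
```

```text
(no output)
```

View pics/w2a.png

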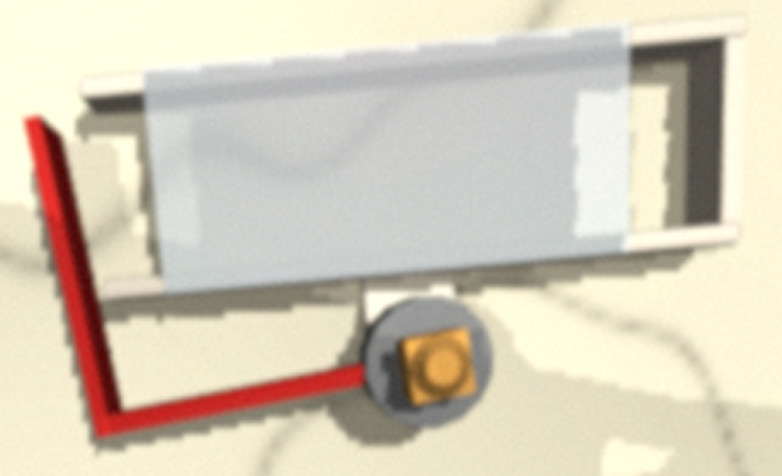

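View pics/w2b.png

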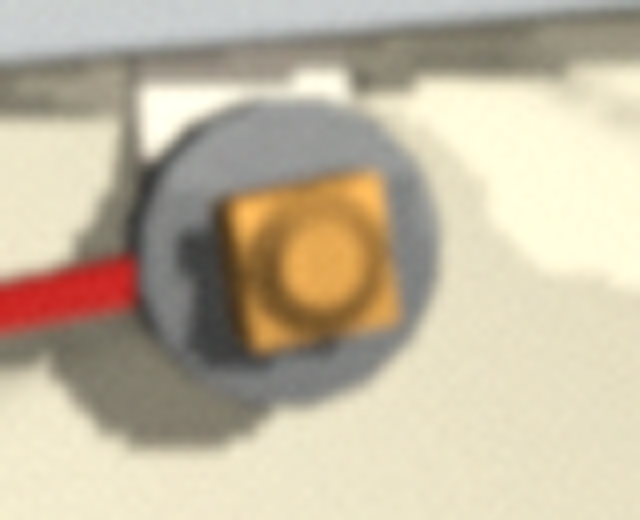

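View pics/w2c.png

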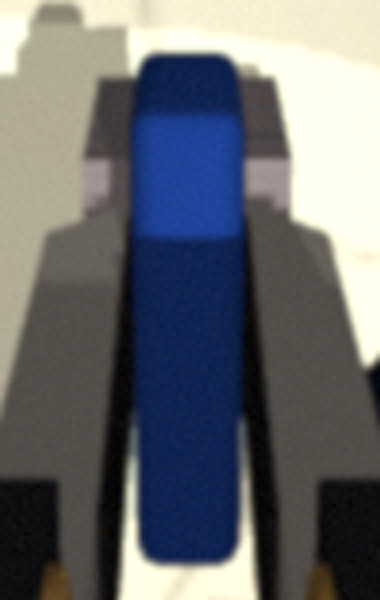

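```bash
python3 - <<'E'
from h import *
o=get_obs();c=cam('wrist',o);tcp=o['ee_pos']
f8=lambda p:np.array(p)/8.+[330-.45,85-.45]
f3=lambda p:np.array(p)/3.4+[240-.35,10-.35]
f4=lambda p:np.array(p)/4.+[270-.4,190-.4]
print("cone",ray(c,f8([(322,262)]),.085));print("hub",ray(c,f8([(291,252)]),.055))
s=ray(c,f8([(220,205),(378,172),(402,325),(262,352)]),.079);print("sq",s.mean(0),np.linalg.norm(np.roll(s,1,0)-s,axis=1))
e=s[1]-s[0];print("sq ang",np.arctan2(e[1],e[0]),np.arctan2(*(s[2]-s[3])[1::-1]),np.arctan2(*(s[1]-s[2])[1::-1])-np.pi/2)
k=ray(c,f4([(188,112),(188,560)]),tcp[2]+.024);print("key",k.mean(0),k-tcp,np.linalg.norm(k[0]-k[1]))
r=ray(c,f3([(145,72),(630,27),(630,250),(163,292)]),.038);print(r.round(4),np.linalg.norm(np.roll(r,1,0)-r,axis=1))
a=r[1]-r[0];b=r[2]-r[3];A=[np.arctan2(v[1],v[0]) for v in(a,b)];print("yaw",A)
yaw=np.mean(A);near=(r[0]+r[3])/2;far=(r[1]+r[2])/2;ux=np.array([np.cos(yaw),np.sin(yaw),0]);uy=np.array([-np.sin(yaw),np.cos(yaw),0])
print("mouth via near",near-.02*ux,"via far",far-.166*ux)
print("spindle pred", near+.08*ux-.06*uy)
# arm: red arm line angle
print("arm",[np.arctan2(*v[1::-1]) for v in [np.diff(ray(c,f3([(100,430),(365,375)]),.048),axis=0)[0]]], "leaf",[np.arctan2(*v[1::-1])-np.pi/2 for v in [np.diff(ray(c,f3([(100,430),(28,120)]),.048),axis=0)[0]]])
E
```

```text
cone [[ 0.65113072 -0.02050491  0.085     ]]
hub [[ 0.65150537 -0.02054332  0.055     ]]
sq [ 0.65124286 -0.02101175  0.079     ] [0.01835043 0.01932509 0.0184343  0.01733986]
sq ang 0.19880016301321746 0.1866087520439113 0.208593398505585
key [ 0.60011265 -0.08840134  0.27369295] [[ 0.0002971   0.03279681  0.024     ]
 [ 0.00021789 -0.02847424  0.024     ]] 0.06127109608101607
[[5.654e-01 6.300e-02 3.800e-02]
 [7.095e-01 7.490e-02 3.800e-02]
 [7.151e-01 1.250e-02 3.800e-02]
 [5.692e-01 2.000e-04 3.800e-02]] [0.06293873 0.14464608 0.0626845  0.14639829]
yaw [np.float64(0.08237372268760057), np.float64(0.0840138276637604)]
mouth via near [0.54734212 0.02992141 0.038     ] via far [0.54686585 0.02988241 0.038     ]
spindle pred [ 0.65198213 -0.02156129  0.038     ]
arm [np.float64(0.19877618944552813)] leaf [np.float64(0.1926105247248704)]
```

```bash
python3 - <<'E'
from h import *
o=get_obs();c=cam('wrist',o);t=o['ee_pos']
f4=lambda p:np.array(p)/4.+[270-.4,190-.4]
for n,p,dz,off in [("socktop",(188,155),-.006,.015),("sockbot",(188,78),-.046,.015),("bartopfar",(188,112),.024,.032),("barbotfar",(188,53),-.006,.032),("bartopnear",(188,561),.024,-.032)]:
    q=ray(c,f4([p]),t[2]+dz)[0]-t; print(n,q.round(4),"centre y",q[1]-off)
q=ray(c,f4([(100,78),(280,78),(84,157),(291,157)]),t[2]-.046)-t;print(q.round(4))
q=ray(c,f4([(84,157),(291,157)]),t[2]-.006)-t;print(q.round(4))
E
```

```text
socktop [ 0.0003  0.0162 -0.006 ] centre y 0.0012178387692518
sockbot [ 0.0003  0.0151 -0.046 ] centre y 0.00010550903762876485
bartopfar [0.0003 0.0328 0.024 ] centre y 0.000796808106443371
barbotfar [ 0.0003  0.0312 -0.006 ] centre y -0.0007937753267778166
bartopnear [ 0.0002 -0.0286  0.024 ] centre y 0.0033741079503411403
[[-0.0146  0.0151 -0.046 ]
 [ 0.0158  0.0151 -0.046 ]
 [-0.0176  0.0009 -0.046 ]
 [ 0.0179  0.0009 -0.046 ]]
[[-0.0144  0.0159 -0.006 ]
 [ 0.0148  0.0159 -0.006 ]]
```

```bash
python3 -c "
from h import *
go(.651,-.0212,.145,1.768)"
```

```text
t 4.03 linear [69.4, 51.2, 104.6] turn [-0.001, 0.0, -0.198]
```

{"api": "play_rows", "payload": {"moves": [{"claw":0,"linear":[35,26,40],"turn":[0,0,-0.1]},{"claw":0,"linear":[69.4,51.2,75],"turn":[-0.001,0,-0.198]},{"claw":0,"linear":[69.4,51.2,104.6],"turn":[-0.001,0,-0.198]},{"claw":0,"linear":[69.4,51.2,104.6],"turn":[-0.001,0,-0.198]},{"claw":0,"linear":[69.4,51.2,104.6],"turn":[-0.001,0,-0.198]}]}}

```text
time_s: 4.65
ee_pos: [0.6513, -0.0225, 0.1469]
eef_rot: [3.14, 0.001, 1.766]
force: [0.9, 0.8, -0.1]
grip_width: 0.014
```

```bash
python3 -c "
from h import *
im,_=shot('wrist','w3');shot('scene','sc3');im2=cv2.imread('pics/sc3.png')
cv2.imwrite('pics/sc3z.png',cv2.resize(im2[150:260,220:360],None,fx=5,fy=5,interpolation=cv2.INTER_CUBIC))
go(.651,-.0212,.1005,1.768)"
```

```text
t 4.75 linear [1.1, -0.4, 46.6] turn [0.003, 0.001, -0.001]
```

View pics/sc3z.png

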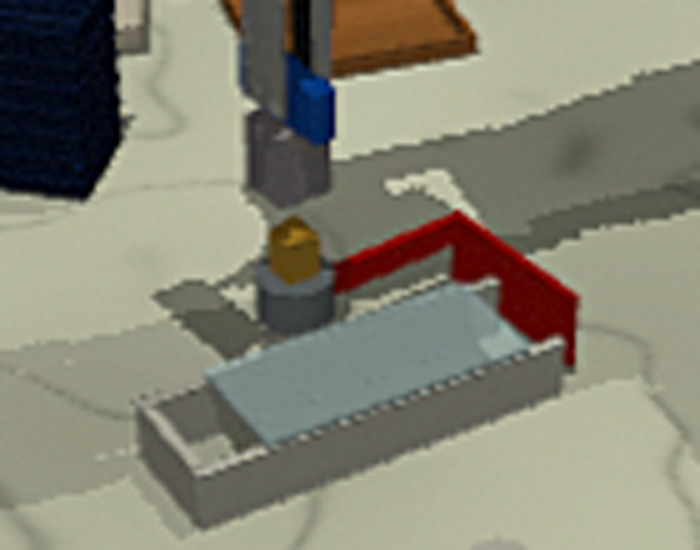

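The key sits right above the spindle, so I'll lower it gently.

{"api": "play_rows", "payload": {"moves": [{"claw":0,"linear":[1.1,-0.4,2],"turn":[0.003,0.001,0]},{"claw":0,"linear":[1.1,-0.4,8],"turn":[0.003,0.001,0]},{"claw":0,"linear":[1.1,-0.4,14],"turn":[0.003,0.001,0]},{"claw":0,"linear":[1.1,-0.4,20],"turn":[0.003,0.001,0]},{"claw":0,"linear":[1.1,-0.4,26],"turn":[0.003,0.001,0]},{"claw":0,"linear":[1.1,-0.4,26],"turn":[0.003,0.001,0]}]}}

```text
time_s: 5.5
ee_pos: [0.6519, -0.0211, 0.1232]
eef_rot: [3.138, 0.001, 1.767]
force: [-3.2, 1.0, 14.6]
grip_width: 0.0138
```

{"api": "play_rows", "payload": {"moves": [{"claw":0,"linear":[0.3,-1.0,0],"turn":[0,0,0]},{"claw":0,"linear":[0.3,-1.0,3],"turn":[0,0,0]},{"claw":0,"linear":[0.3,-1.0,5],"turn":[0,0,0]},{"claw":0,"linear":[0.3,-1.0,5],"turn":[0,0,0]}]}}

```text
time_s: 6.0
ee_pos: [0.6515, -0.0201, 0.1182]
eef_rot: [3.136, -0.0, 1.767]
force: [3.3, 5.5, 2.3]
grip_width: 0.0136
```

{"api": "play_rows", "payload": {"moves": [{"claw":0,"linear":[-0.3,0.2,3],"turn":[0.002,0,0]},{"claw":0,"linear":[-0.3,0.2,7],"turn":[0.004,0,0]},{"claw":0,"linear":[-0.3,0.2,11],"turn":[0.005,0,0]},{"claw":0,"linear":[-0.3,0.2,14],"turn":[0.005,0,0]},{"claw":0,"linear":[-0.3,0.2,16],"turn":[0.005,0,0]},{"claw":0,"linear":[-0.3,0.2,16],"turn":[0.005,0,0]}]}}

```text
time_s: 6.75
ee_pos: [0.6518, -0.0194, 0.1017]
eef_rot: [-3.142, -0.001, 1.768]
force: [1.8, 7.2, 0.5]
grip_width: 0.0135
```

{"api": "play_rows", "payload": {"moves": [{"claw":0,"linear":[0.8,0,1],"turn":[0,0,0]},{"claw":0,"linear":[0.8,0,2],"turn":[0,0,0]},{"claw":0,"linear":[0.8,0,2],"turn":[0,0,0]},{"claw":0,"linear":[0.8,0,2],"turn":[0,0,0]}]}}

```text
time_s: 7.25
ee_pos: [0.6519, -0.019, 0.1009]
eef_rot: [3.141, -0.001, 1.768]
force: [-4.3, 1.8, 12.7]
grip_width: 0.0135
```

```bash
python3 -c "
from h import *
im,_=shot('wrist','w4');shot('scene','sc4');im2=cv2.imread('pics/sc4.png')
a=cv2.resize(im2[150:260,220:360],(550,432),interpolation=cv2.INTER_CUBIC)
cv2.imwrite('pics/sc4z.png',a);print(get_obs()['qpos'],get_obs()['force'],get_obs()['moment'])
"
```

```text
[-8.56075431e-02  6.19056954e-01  1.30995532e+00  8.96857509e-04
  1.21179457e+00 -2.82756061e-01] [-2.94013765  1.91222133 12.92639507] [ 0.27485892  0.69390906 -0.03111212]
```

View pics/sc4z.png

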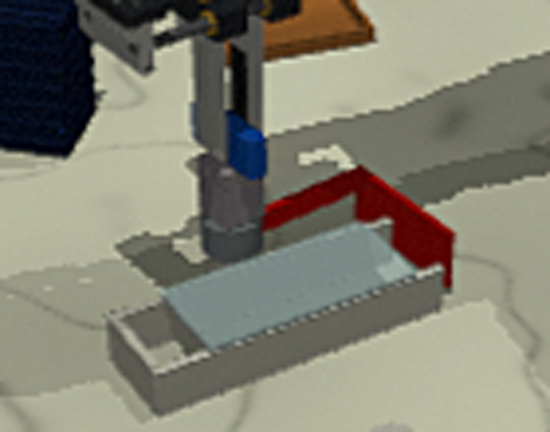

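View pics/w4.png

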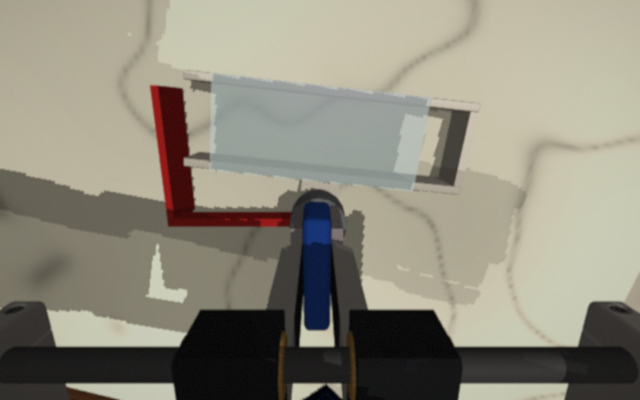

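{"api": "play_rows", "payload": {"moves": [{"claw":0,"linear":[0,0,-1],"turn":[0,0,-0.1]},{"claw":0,"linear":[0,0,-1],"turn":[0,0,-0.2]},{"claw":0,"linear":[0,0,-1],"turn":[0,0,-0.3]},{"claw":0,"linear":[0,0,-1],"turn":[0,0,-0.4]}]}}

```text
time_s: 7.85
ee_pos: [0.6526, -0.0185, 0.1015]
eef_rot: [3.139, 0.0, 2.171]
force: [7.3, 6.2, -1.6]
grip_width: 0.0139
```

{"api": "play_rows", "payload": {"moves": [{"claw":0,"linear":[0,0,0.5],"turn":[0,0,-0.1]},{"claw":0,"linear":[0,0,1],"turn":[0,0,-0.2]},{"claw":0,"linear":[0,0,1],"turn":[0,0,-0.3]},{"claw":0,"linear":[0,0,1],"turn":[0,0,-0.4]},{"claw":0,"linear":[0,0,1],"turn":[0,0,-0.5]},{"claw":0,"linear":[0,0,1],"turn":[0,0,-0.6]},{"claw":0,"linear":[0,0,1],"turn":[0,0,-0.7]},{"claw":0,"linear":[0,0,1],"turn":[0,0,-0.78]}]}}

```text
time_s: 8.85
ee_pos: [0.6532, -0.0176, 0.101]
eef_rot: [3.138, 0.004, 2.954]
force: [3.2, 8.3, 6.4]
grip_width: 0.0138
```

{"api": "play_rows", "payload": {"moves": [{"claw":0,"linear":[0,0,1],"turn":[0,0,0]},{"claw":0,"linear":[0,0,1],"turn":[0,0,0]},{"claw":0,"linear":[0,0,1],"turn":[0,0,0]}]}}

```text
time_s: 9.22
ee_pos: [0.6534, -0.0175, 0.1008]
eef_rot: [3.138, 0.005, 2.954]
force: [-2.4, 4.5, 10.6]
grip_width: 0.0135
```

```bash
python3 -c "
from h import *
im,_=shot('wrist','w5');shot('top','t5')
print(get_obs()['qpos'],get_obs()['force'],get_obs()['moment'])
"
```

```text
[-0.08417474  0.6196198   1.30905033  0.00365102  1.20761158 -1.46861451] [-1.85704825  4.60702963 11.33726051] [ 1.00393374  0.37879418 -0.0381397 ]
```

View pics/w5.png

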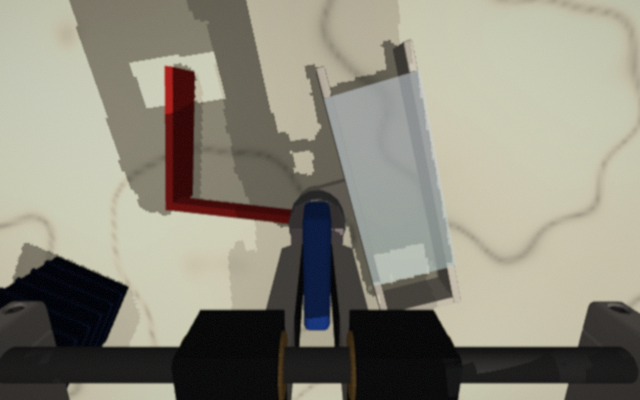

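```bash
python3 -c "
from h import *
c=cam('wrist');p=ray(c,[(166,208),(166,67)],.048);v=p[1]-p[0];print(p,np.arctan2(v[1],v[0])-np.pi/2-.083,np.linalg.norm(v))
"
```

```text
[[ 0.62164565 -0.11674938  0.048     ]
 [ 0.53416668 -0.08832195  0.048     ]] 1.1735979223076896 0.091982003368915
```

{"api": "play_rows", "payload": {"moves": [{"claw":0,"linear":[0,0,-1],"turn":[0,0,0]},{"claw":0.4,"linear":[0,0,-1],"turn":[0,0,0]},{"claw":0.4,"linear":[0,0,-1],"turn":[0,0,0]},{"claw":0.4,"linear":[0,0,-1],"turn":[0,0,0]},{"claw":0.4,"linear":[0,0,-30],"turn":[0,0,0]},{"claw":0.4,"linear":[0,0,-80],"turn":[0,0,0]},{"claw":0.5,"linear":[0,0,-140],"turn":[0,0,0]},{"claw":0.5,"linear":[0,0,-160],"turn":[0,0,0]}]}}

```text
time_s: 10.32
ee_pos: [0.6532, -0.0181, 0.2653]
eef_rot: [3.137, 0.011, 2.954]
force: [0.2, 0.5, -1.7]
grip_width: 0.0469
```

```bash
python3 -c "
from h import *
im,_=shot('wrist','w6');im,_=shot('top','t6')
cv2.imwrite('pics/t6z.png',cv2.resize(im[120:280,170:490],(800,400),interpolation=cv2.INTER_CUBIC))
"
```

```text
(no output)
```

View pics/w6.png

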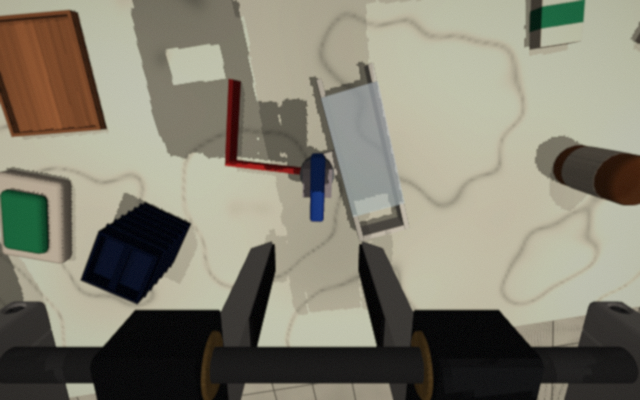

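View pics/t6z.png

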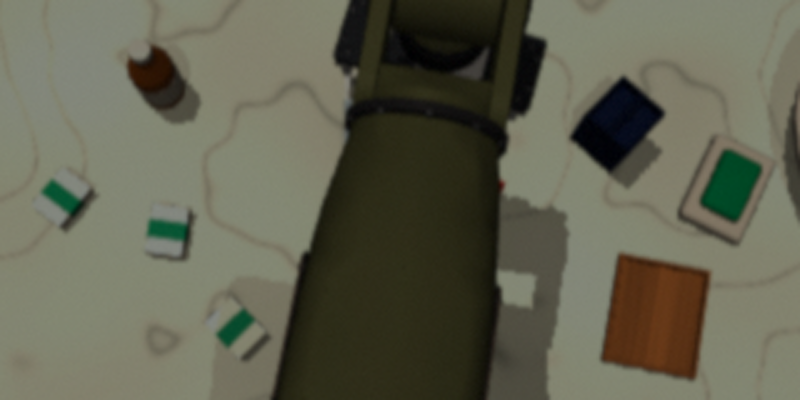

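The key stays on the spindle with the gate open. Next I'll survey the soaps from above with the wrist camera.

```bash
python3 -c "
from h import *
go(.58,.27,.30,3.22)"
```

```text
t 10.43 linear [125.3, 269.5, -36.5] turn [0.003, 0.01, -0.266]
```

{"api": "play_rows", "payload": {"moves": [{"claw":0.75,"linear":[40,80,-36],"turn":[0.003,0.01,-0.1]},{"claw":0.75,"linear":[70,130,-36],"turn":[0.003,0.01,-0.2]},{"claw":0.75,"linear":[95,185,-36.5],"turn":[0.003,0.01,-0.266]},{"claw":0.75,"linear":[115,235,-36.5],"turn":[0.003,0.01,-0.266]},{"claw":0.75,"linear":[125,269.5,-36.5],"turn":[0.003,0.01,-0.266]},{"claw":0.75,"linear":[125,269.5,-36.5],"turn":[0.003,0.01,-0.266]},{"claw":0.75,"linear":[125,269.5,-36.5],"turn":[0.003,0.01,-0.266]}]}}

```text
time_s: 11.3
ee_pos: [0.5803, 0.2694, 0.2986]
eef_rot: [-3.141, -0.002, -3.063]
force: [-0.2, -0.6, -0.2]
grip_width: 0.0705
```

```bash
python3 -c "
from h import *
im,_=shot('wrist','w7');im,_=shot('top','t7')
"
```

```text
(no output)
```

View pics/w7.png

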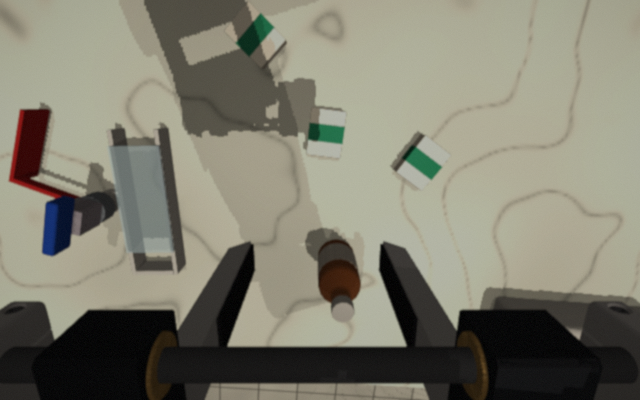

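```bash
python3 - <<'E'
from h import *
im=cv2.imread('pics/w7.png')
crops=[im[5:75,225:295],im[95:165,292:362],im[125:195,385:455]]
cv2.imwrite('pics/w7z.png',cv2.resize(np.hstack(crops),None,fx=3.8,fy=3.8,interpolation=cv2.INTER_CUBIC))
hsv=cv2.cvtColor(im,cv2.COLOR_BGR2HSV);m=cv2.inRange(hsv,(65,90,30),(90,255,255))
n,l,s,ce=cv2.connectedComponentsWithStats(m);c=cam('wrist')
for i in range(1,n):
    if s[i,4]>60:
        pts=np.argwhere(l==i)[:,::-1].astype(np.float32);r=cv2.minAreaRect(pts);b=cv2.boxPoints(r)
        P=ray(c,b,.022);print(ce[i],s[i,4],P[:,:2].mean(0).round(4),np.linalg.norm(np.roll(P,1,0)-P,axis=1).round(4))
        e=P[1]-P[0];e2=P[2]-P[1];L=e if np.linalg.norm(e)>np.linalg.norm(e2) else e2;print(" band dir",np.arctan2(L[1],L[0])%np.pi,"yaw",(np.arctan2(L[1],L[0])-np.pi/2)%np.pi)
E
```

```text
[254.57163743  34.37426901] 684 [0.4266 0.183 ] [0.0209 0.0442 0.0205 0.0446]
 band dir 2.4304364513632306 yaw 0.859640124568334
[325.79406308 132.93320965] 539 [0.5351 0.2775] [0.0441 0.0201 0.0436 0.0201]
 band dir 1.5257056367499622 yaw 3.096501963544859
[421.62086957 161.96695652] 575 [0.5632 0.4072] [0.0504 0.0202 0.0499 0.0205]
 band dir 1.0343079913130884 yaw 2.605104318107985
```

View pics/w7z.png

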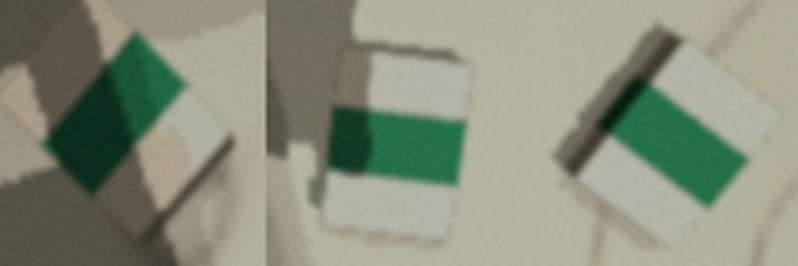

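```bash
python3 -c "
from h import *
go(.4168,.1716,.09,4.001)
go(.4168,.1716,.006,4.001)"
```

```text
t 11.4 linear [170.6, -84.2, 209.6] turn [-0.0, -0.001, -0.783]
t 11.4 linear [170.5, -84.1, 293.6] turn [-0.0, -0.001, -0.783]
```

{"api": "play_rows", "payload": {"moves": [{"claw":0.75,"linear":[45,-22,45],"turn":[0,-0.001,-0.17]},{"claw":0.75,"linear":[90,-44,90],"turn":[0,-0.001,-0.34]},{"claw":0.75,"linear":[135,-66,135],"turn":[0,-0.001,-0.51]},{"claw":0.75,"linear":[170.5,-84,175],"turn":[0,-0.001,-0.68]},{"claw":0.75,"linear":[170.5,-84,210],"turn":[0,-0.001,-0.783]},{"claw":0.75,"linear":[170.5,-84,245],"turn":[0,-0.001,-0.783]},{"claw":0.75,"linear":[170.5,-84,245],"turn":[0,-0.001,-0.783]}]}}

```text
time_s: 12.28
ee_pos: [0.4159, 0.1705, 0.0532]
eef_rot: [3.14, -0.003, -2.284]
force: [-0.4, 0.0, 0.4]
grip_width: 0.0704
```

```bash
python3 -c "
from h import *
shot('wrist','w8')
go(.4168,.1716,.006,4.001)"
```

```text
t 12.32 linear [-0.4, 0.4, 48.7] turn [0.001, -0.001, -0.001]
```

View pics/w8.png

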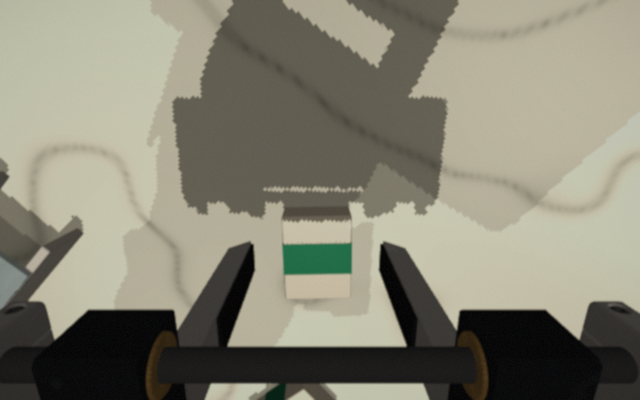

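Soap c is centred between the fingers and well aligned, so I'll lower and grip.

{"api": "play_rows", "payload": {"moves": [{"claw":0.75,"linear":[-0.4,0.4,20],"turn":[0,0,0]},{"claw":0.75,"linear":[-0.4,0.4,38],"turn":[0,0,0]},{"claw":0.75,"linear":[-0.4,0.4,47.5],"turn":[0,0,0]},{"claw":0.75,"linear":[-0.4,0.4,47.5],"turn":[0,0,0]},{"claw":0.3,"linear":[-0.4,0.4,47.5],"turn":[0,0,0]},{"claw":0.3,"linear":[-0.4,0.4,47.5],"turn":[0,0,0]},{"claw":0.3,"linear":[-0.4,0.4,47.5],"turn":[0,0,0]},{"claw":0.3,"linear":[-0.4,0.4,47.5],"turn":[0,0,0]}], "force": 20}}

```text
time_s: 13.32
ee_pos: [0.417, 0.1716, 0.0076]
eef_rot: [3.141, -0.001, -2.283]
force: [-0.8, -0.6, 5.1]
grip_width: 0.0448
```

```bash
cat >> h.py <<'E'
YD=.083;M=np.array([.5471,.0299])
def disp(x,y): 
    c,s=np.cos(YD),np.sin(YD); return M+np.array([c*x-s*y,s*x+c*y])
E
python3 -c "
from h import *
go(*disp(-.11,0),.03,YD+np.pi)
go(*disp(-.07,0),.0075,YD+np.pi)
go(*disp(-.016,0),.0075,YD+np.pi)"
```

```text
t 13.32 linear [100.8, -114.1, -22.4] turn [0.0, -0.001, 0.775]
t 13.32 linear [72.2, -142.2, 0.1] turn [0.0, -0.001, 0.775]
t 13.32 linear [33.6, -179.9, 0.0] turn [0.0, -0.001, 0.775]
```

{"api": "play_rows", "payload": {"moves": [{"claw":0.3,"linear":[0,0,-12],"turn":[0,0,0]},{"claw":0.3,"linear":[20,-25,-24],"turn":[0,0,0.15]},{"claw":0.3,"linear":[45,-50,-24],"turn":[0,0,0.31]},{"claw":0.3,"linear":[70,-80,-24],"turn":[0,0,0.47]},{"claw":0.3,"linear":[90,-103,-24],"turn":[0,0,0.63]},{"claw":0.3,"linear":[100.8,-114,-24],"turn":[0,-0.001,0.775]},{"claw":0.3,"linear":[100.8,-114,-24],"turn":[0,-0.001,0.775]},{"claw":0.3,"linear":[100.8,-114,-24],"turn":[0,-0.001,0.775]}]}}

```text
time_s: 14.32
ee_pos: [0.4374, 0.0214, 0.0319]
eef_rot: [3.141, 0.0, -3.055]
force: [-0.1, 0.4, -0.4]
grip_width: 0.0447
```

```bash
python3 -c "
from h import *
shot('wrist','w9');print(get_obs()['force'])
go(*disp(-.07,0),.0085,YD+np.pi)
go(*disp(-.016,0),.0085,YD+np.pi)"
```

```text
[ 0.66767006  0.56390718 -1.05768162]
t 14.38 linear [-40.1, -0.9, 23.3] turn [0.0, 0.0, 0.004]
t 14.38 linear [-94.1, -1.1, 23.3] turn [0.0, 0.0, 0.004]
```

View pics/w9.png

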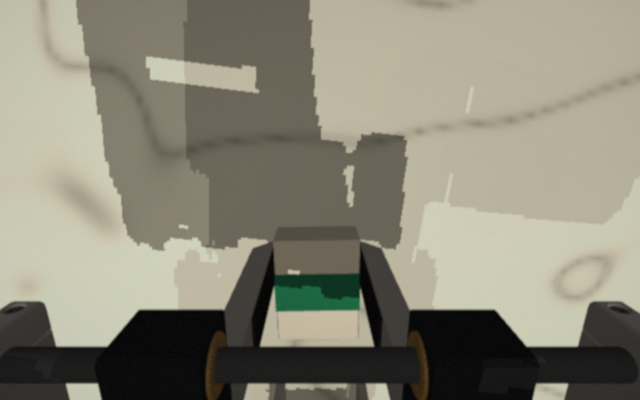

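{"api": "play_rows", "payload": {"moves": [{"claw":0.3,"linear":[-20,-0.5,12],"turn":[0,0,0.004]},{"claw":0.3,"linear":[-38,-0.9,20],"turn":[0,0,0.004]},{"claw":0.3,"linear":[-45,-0.9,23],"turn":[0,0,0.004]},{"claw":0.3,"linear":[-55,-1,23],"turn":[0,0,0.004]},{"claw":0.3,"linear":[-65,-1,23],"turn":[0,0,0.004]},{"claw":0.3,"linear":[-75,-1,23],"turn":[0,0,0.004]},{"claw":0.3,"linear":[-82,-1,23],"turn":[0,0,0.004]},{"claw":0.3,"linear":[-82,-1,23],"turn":[0,0,0.004]}]}}

```text
time_s: 15.38
ee_pos: [0.5194, 0.0276, 0.0088]
eef_rot: [3.141, 0.0, -3.059]
force: [1.0, -0.7, 0.0]
grip_width: 0.0447
```

```bash
python3 -c "
from h import *
shot('wrist','w10');im,_=shot('scene','sc10')
cv2.imwrite('pics/sc10z.png',cv2.resize(im[150:300,220:430],None,fx=3.5,fy=3.5,interpolation=cv2.INTER_CUBIC))
go(*disp(-.016,0),.0085,YD+np.pi)"
```

```text
t 15.47 linear [-12.3, -0.0, 0.2] turn [0.0, -0.0, -0.0]
```

View pics/w10.png

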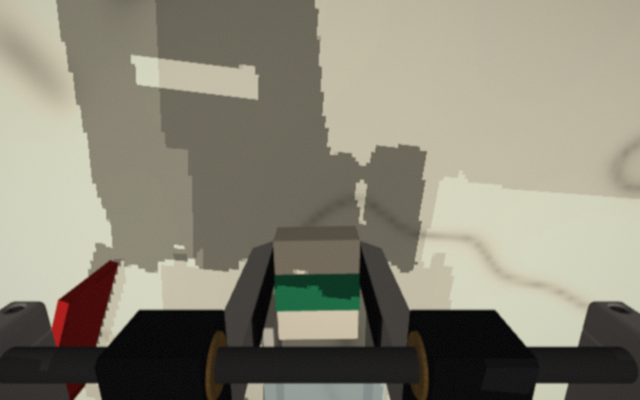

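View pics/sc10z.png

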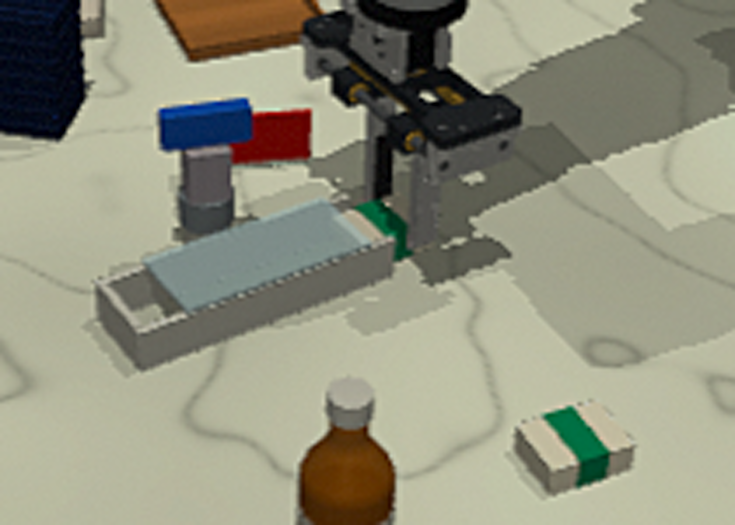

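{"api": "play_rows", "payload": {"moves": [{"claw":0.3,"linear":[-5,0,0.5],"turn":[0,0,0]},{"claw":0.3,"linear":[-10,0,0.5],"turn":[0,0,0]},{"claw":0.3,"linear":[-10,0,0.5],"turn":[0,0,0]},{"claw":0.62,"linear":[-10,0,0.5],"turn":[0,0,0]},{"claw":0.62,"linear":[-10,0,0.5],"turn":[0,0,0]},{"claw":0.62,"linear":[-10,0,0.5],"turn":[0,0,0]},{"claw":0.62,"linear":[20,0,0.5],"turn":[0,0,0]},{"claw":0.62,"linear":[45,0,0.5],"turn":[0,0,0]}]}}

```text
time_s: 16.48
ee_pos: [0.4731, 0.0238, 0.0081]
eef_rot: [3.141, -0.0, -3.059]
force: [-0.8, -0.0, -0.9]
grip_width: 0.0582
```

{"api": "play_rows", "payload": {"moves": [{"claw":0,"linear":[6,0,0],"turn":[0,0,0]},{"claw":0,"linear":[6,0,0],"turn":[0,0,0]},{"claw":0,"linear":[6,0,0],"turn":[0,0,0]},{"claw":0,"linear":[6,0,0],"turn":[0,0,0]},{"claw":0,"linear":[6,0,0],"turn":[0,0,0]},{"claw":0,"linear":[6,0,0],"turn":[0,0,0]}]}}

```text
time_s: 17.23
ee_pos: [0.4672, 0.0233, 0.0081]
eef_rot: [3.141, -0.0, -3.059]
force: [0.1, -0.6, 0.3]
grip_width: 0.0023
```

```bash
python3 -c "
from h import *
shot('wrist','w11')
go(*disp(-.035,0),.008,YD+np.pi)
go(*disp(.004,0),.008,YD+np.pi)"
```

```text
t 17.27 linear [-45.2, -0.1, 0.1] turn [0.0, -0.0, -0.0]
t 17.27 linear [-84.2, -0.1, 0.1] turn [0.0, -0.0, -0.0]
```

View pics/w11.png

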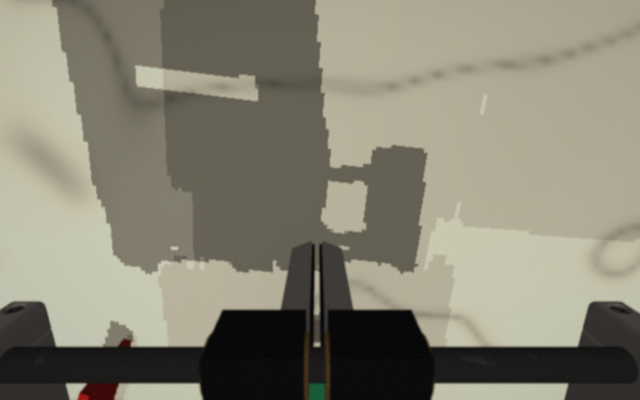

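Fingers are closed behind the soap, so I'll push.

{"api": "play_rows", "payload": {"moves": [{"claw":0,"linear":[-25,0,0],"turn":[0,0,0]},{"claw":0,"linear":[-40,0,0],"turn":[0,0,0]},{"claw":0,"linear":[-50,0,0],"turn":[0,0,0]},{"claw":0,"linear":[-60,0,0],"turn":[0,0,0]},{"claw":0,"linear":[-70,0,0],"turn":[0,0,0]},{"claw":0,"linear":[-78,0,0],"turn":[0,0,0]},{"claw":0,"linear":[-84,0,0],"turn":[0,0,0]},{"claw":0,"linear":[-84,0,0],"turn":[0,0,0]}]}}

```text
time_s: 18.27
ee_pos: [0.5511, 0.0303, 0.008]
eef_rot: [3.141, -0.0, -3.059]
force: [-0.2, -0.1, -0.7]
grip_width: 0.0003
```

{"api": "play_rows", "payload": {"moves": [{"claw":0,"linear":[30,0,0],"turn":[0,0,0]},{"claw":0,"linear":[60,0,-20],"turn":[0,0,0]},{"claw":0.3,"linear":[60,0,-80],"turn":[0,0,0]},{"claw":0.75,"linear":[60,0,-140],"turn":[0,0,0]},{"claw":0.75,"linear":[20,0,-190],"turn":[0,0,0]},{"claw":0.75,"linear":[-10,0,-190],"turn":[0,0,0]},{"claw":0.75,"linear":[-40,0,-190],"turn":[0,0,0]},{"claw":0.75,"linear":[-40,0,-190],"turn":[0,0,0]}]}}

```text
time_s: 19.27
ee_pos: [0.5916, 0.0336, 0.1973]
eef_rot: [3.141, -0.001, -3.059]
force: [-0.1, 0.4, -0.3]
grip_width: 0.0572
```

```bash
python3 -c "
from h import *
shot('wrist','w12');im,_=shot('scene','sc12');print(get_obs()['ee_pos'],get_obs()['time_s'])
cv2.imwrite('pics/sc12z.png',cv2.resize(im[150:300,220:430],None,fx=3.5,fy=3.5,interpolation=cv2.INTER_CUBIC))"
```

```text
[0.59036235 0.03352464 0.19760005] 19.375
```

View pics/w12.png

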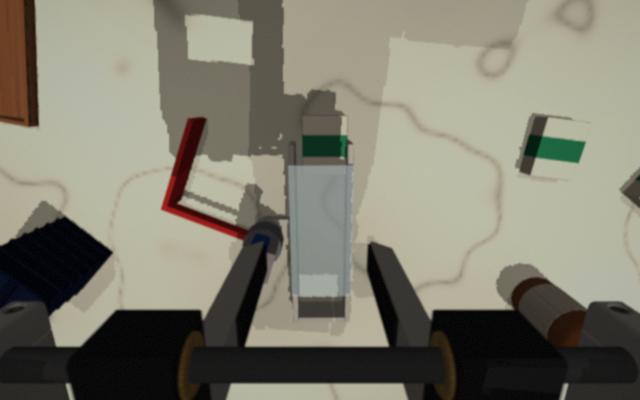

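View pics/sc12z.png

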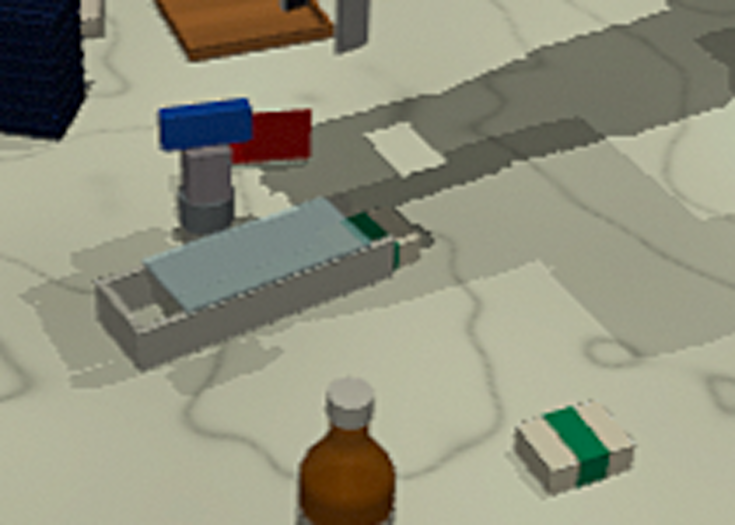

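```bash
python3 - <<'E'
from h import *
c=cam('wrist');R=np.array([[np.cos(YD),np.sin(YD)],[-np.sin(YD),np.cos(YD)]])
for n,p,z in [("rear top edge",[(302,133),(349,132)],.022),("rear top?",[(303,116),(349,116)],.022),("band",[(325,135),(325,157)],.022),("wall ends",[(294,142),(352,142)],.034)]:
    q=ray(c,p,z);print(n,((q[:,:2]-M)@R.T).round(4))
im=cv2.imread('pics/w12.png');cv2.imwrite('pics/w12z.png',cv2.resize(im[100:190,270:380],None,fx=6,fy=6,interpolation=cv2.INTER_CUBIC))
E
```

```text
rear top edge [[-0.01   -0.0137]
 [-0.011   0.0333]]
rear top? [[-0.0265 -0.0125]
 [-0.0265  0.0329]]
band [[-0.008   0.0093]
 [ 0.0141  0.0094]]
wall ends [[-0.0024 -0.0211]
 [-0.0024  0.0353]]
```

View pics/w12z.png

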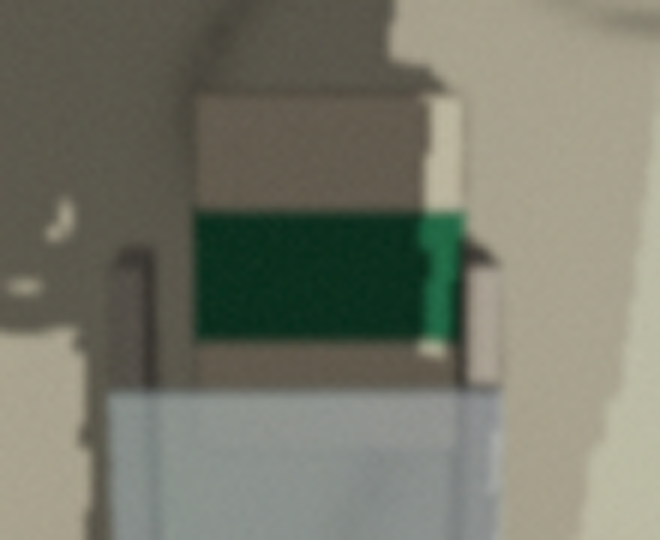

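```bash
python3 - <<'E'
from h import *
c=cam('wrist');R=np.array([[np.cos(YD),np.sin(YD)],[-np.sin(YD),np.cos(YD)]])
im=cv2.imread('pics/w12.png');cv2.imwrite('pics/w12y.png',cv2.resize(im[260:330,270:380],None,fx=6,fy=6,interpolation=cv2.INTER_CUBIC))
q=ray(c,[(287.5,143),(295.2,143),(346.9,143),(353,143)],.034);print(q[:,:2].round(4),((q[:,:2]-M)@R.T).round(4))
E
```

```text
[[0.5479 0.0024]
 [0.5473 0.0099]
 [0.5432 0.0601]
 [0.5427 0.066 ]] [[-0.0015 -0.0275]
 [-0.0015 -0.02  ]
 [-0.0014  0.0304]
 [-0.0014  0.0363]]
```

View pics/w12y.png

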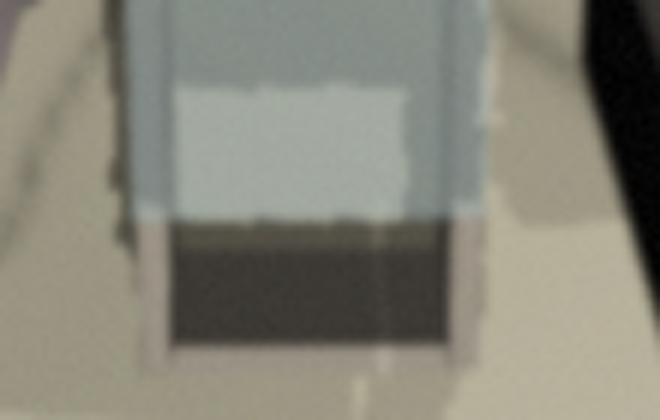

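```bash
sed -i 's/M=np.array(\[.5471,.0299\])/M=np.array([.548,.0338])/' h.py; python3 -c "
from h import *
go(*disp(-.065,0),.19,YD+np.pi)
go(*disp(-.065,0),.0085,YD+np.pi)"
```

```text
t 19.38 linear [107.2, 3.8, 7.7] turn [0.0, -0.001, -0.0]
t 19.38 linear [107.0, 3.7, 189.2] turn [0.0, -0.001, -0.0]
```

{"api": "play_rows", "payload": {"moves": [{"claw":0,"linear":[55,2,4],"turn":[0,0,0]},{"claw":0,"linear":[107,3.8,7],"turn":[0,0,0]},{"claw":0,"linear":[107,3.8,60],"turn":[0,0,0]},{"claw":0,"linear":[107,3.8,115],"turn":[0,0,0]},{"claw":0,"linear":[107,3.8,160],"turn":[0,0,0]},{"claw":0,"linear":[107,3.7,180],"turn":[0,0,0]},{"claw":0,"linear":[107,3.7,189],"turn":[0,0,0]},{"claw":0,"linear":[107,3.7,189],"turn":[0,0,0]}]}}

```text
time_s: 20.38
ee_pos: [0.483, 0.0284, 0.0091]
eef_rot: [3.141, -0.001, -3.059]
force: [0.2, 0.0, 0.3]
grip_width: 0.0004
```

{"api": "play_rows", "payload": {"moves": [{"claw":0,"linear":[-15,0,0],"turn":[0,0,0]},{"claw":0,"linear":[-25,0,0],"turn":[0,0,0]},{"claw":0,"linear":[-35,0,0],"turn":[0,0,0]},{"claw":0,"linear":[-45,0,0],"turn":[0,0,0]},{"claw":0,"linear":[-55,0,0],"turn":[0,0,0]},{"claw":0,"linear":[-63,0,0],"turn":[0,0,0]},{"claw":0,"linear":[-69,0,0],"turn":[0,0,0]},{"claw":0,"linear":[-69,0,0],"turn":[0,0,0]}]}}

```text
time_s: 21.38
ee_pos: [0.552, 0.0341, 0.0089]
eef_rot: [3.141, -0.001, -3.059]
force: [0.1, -0.2, 0.1]
grip_width: 0.0006
```

```bash
python3 -c "
from h import *
im,_=shot('scene','sc13');print(get_obs()['ee_pos'],get_obs()['force'])
cv2.imwrite('pics/sc13z.png',cv2.resize(im[150:300,220:430],None,fx=3.5,fy=3.5,interpolation=cv2.INTER_CUBIC))"
```

```text
[0.55173763 0.0340774  0.00891035] [-0.32260208  0.20501942 -0.1078448 ]
```

View pics/sc13z.png

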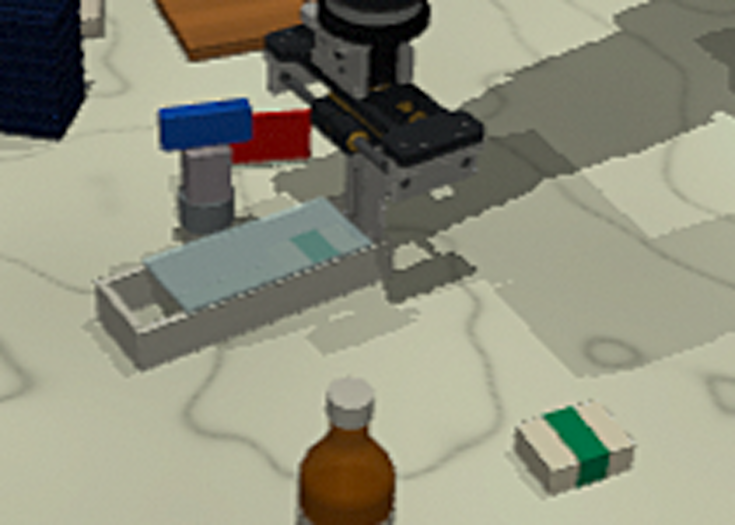

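Soap c is now inside, with its band visible under the roof. The earlier slip looks like the announced knock. I'll retreat and look at the remaining soaps and the tunnel.

```bash
python3 -c "
from h import *
go(.585,.20,.26,YD+np.pi)"
```

```text
t 21.43 linear [-46.6, 162.7, -251.1] turn [0.0, -0.001, -0.0]
```

{"api": "play_rows", "payload": {"moves": [{"claw":0,"linear":[30,0,0],"turn":[0,0,0]},{"claw":0,"linear":[50,0,-30],"turn":[0,0,0]},{"claw":0.3,"linear":[40,20,-85],"turn":[0,0,0]},{"claw":0.75,"linear":[20,60,-125],"turn":[0,0,0]},{"claw":0.75,"linear":[0,100,-170],"turn":[0,0,0]},{"claw":0.75,"linear":[-25,135,-215],"turn":[0,0,0]},{"claw":0.75,"linear":[-46,162,-250],"turn":[0,0,0]},{"claw":0.75,"linear":[-46,162,-250],"turn":[0,0,0]}]}}

```text
time_s: 22.42
ee_pos: [0.5853, 0.201, 0.261]
eef_rot: [3.14, 0.003, -3.057]
force: [0.3, -0.3, -0.6]
grip_width: 0.0575
```

{"api": "play_rows", "payload": {"moves": [{"claw":0.75,"linear":[0,0,0],"turn":[0,0,0]},{"claw":0.75,"linear":[0,0,0],"turn":[0,0,0]}]}}

```text
time_s: 22.68
ee_pos: [0.5848, 0.2003, 0.2601]
eef_rot: [3.141, 0.001, -3.057]
force: [-0.3, -0.5, -0.2]
grip_width: 0.0705
```

```bash
cat >> h.py <<'E'
def soaps(im,c):
    hsv=cv2.cvtColor(im,cv2.COLOR_BGR2HSV);m=cv2.inRange(hsv,(65,90,30),(90,255,255))
    n,l,s,ce=cv2.connectedComponentsWithStats(m)
    for i in range(1,n):
        if s[i,4]>60:
            b=cv2.boxPoints(cv2.minAreaRect(np.argwhere(l==i)[:,::-1].astype(np.float32)));P=ray(c,b,.022)
            e=P[1]-P[0];e2=P[2]-P[1];L=e if np.linalg.norm(e)>np.linalg.norm(e2) else e2
            print(ce[i].round(),P[:,:2].mean(0).round(4),"size",np.linalg.norm(e).round(4),np.linalg.norm(e2).round(4),"yaw",((np.arctan2(L[1],L[0])-np.pi/2)%np.pi).round(3))
E
python3 -c "
from h import *
im,c=shot('wrist','w14');soaps(im,c)"
```

```text
[384. 136.] [0.5342 0.2767] size 0.0204 0.0468 yaw 3.096
[486. 167.] [0.5609 0.4055] size 0.0217 0.0541 yaw 2.646
```

View pics/w14.png

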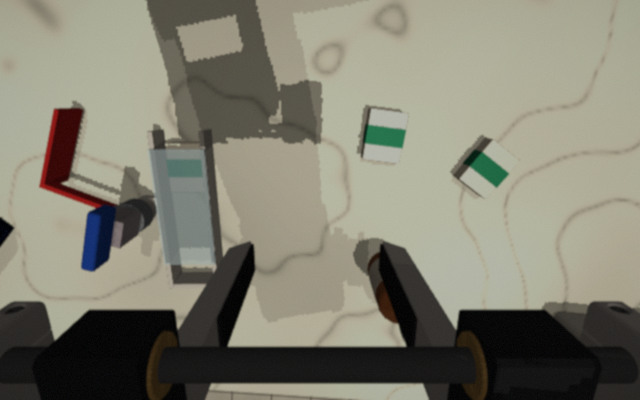

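```bash
python3 -c "
from h import *
go(.520,.2785,.09,3.096)
go(.520,.2785,.0075,3.096)"
```

```text
t 22.73 linear [58.4, 83.2, 170.3] turn [0.001, 0.001, 0.13]
t 22.73 linear [58.5, 83.1, 252.8] turn [0.001, 0.001, 0.13]
```

{"api": "play_rows", "payload": {"moves": [{"claw":0.75,"linear":[25,40,40],"turn":[0.001,0.001,0.06]},{"claw":0.75,"linear":[50,75,80],"turn":[0.001,0.001,0.13]},{"claw":0.75,"linear":[58.4,83.2,135],"turn":[0.001,0.001,0.13]},{"claw":0.75,"linear":[58.4,83.2,180],"turn":[0.001,0.001,0.13]},{"claw":0.75,"linear":[58.4,83.2,210],"turn":[0.001,0.001,0.13]},{"claw":0.75,"linear":[58.4,83.2,210],"turn":[0.001,0.001,0.13]}]}}

```text
time_s: 23.48
ee_pos: [0.5187, 0.2775, 0.0482]
eef_rot: [-3.139, -0.004, 3.095]
force: [0.5, 0.1, 1.0]
grip_width: 0.0704
```

```bash
python3 -c "
from h import *
shot('wrist','w15')
go(.520,.2785,.0075,3.096)"
```

```text
t 23.52 linear [-0.2, 0.5, 42.7] turn [-0.001, -0.001, -0.001]
```

View pics/w15.png

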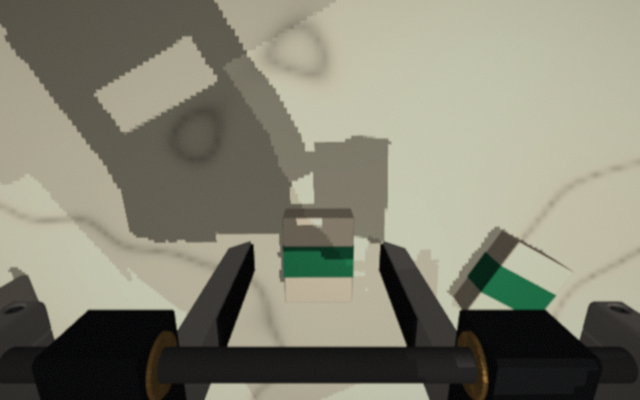

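{"api": "play_rows", "payload": {"moves": [{"claw":0.75,"linear":[-0.2,0.5,20],"turn":[0,0,0]},{"claw":0.75,"linear":[-0.2,0.5,35],"turn":[0,0,0]},{"claw":0.75,"linear":[-0.2,0.5,42.5],"turn":[0,0,0]},{"claw":0.75,"linear":[-0.2,0.5,42.5],"turn":[0,0,0]},{"claw":0.3,"linear":[-0.2,0.5,42.5],"turn":[0,0,0]},{"claw":0.3,"linear":[-0.2,0.5,42.5],"turn":[0,0,0]},{"claw":0.3,"linear":[-0.2,0.5,42.5],"turn":[0,0,0]},{"claw":0.3,"linear":[-0.2,0.5,42.5],"turn":[0,0,0]}], "force": 20}}

```text
time_s: 24.52
ee_pos: [0.5201, 0.2786, 0.008]
eef_rot: [-3.141, -0.0, 3.095]
force: [-0.6, -0.2, 2.9]
grip_width: 0.0447
```

```bash
python3 -c "
from h import *
go(*disp(-.11,0),.032,YD+np.pi)
go(*disp(-.07,0),.0085,YD+np.pi)"
```

```text
t 24.52 linear [69.9, -257.4, -23.9] turn [-0.0, -0.0, -0.129]
t 24.52 linear [30.2, -252.2, -0.4] turn [-0.0, -0.0, -0.129]
```

{"api": "play_rows", "payload": {"moves": [{"claw":0.3,"linear":[5,-5,-24],"turn":[0,0,0]},{"claw":0.3,"linear":[35,-45,-24],"turn":[0,0,-0.03]},{"claw":0.3,"linear":[60,-95,-24],"turn":[0,0,-0.06]},{"claw":0.3,"linear":[70,-145,-24],"turn":[0,0,-0.09]},{"claw":0.3,"linear":[70,-195,-24],"turn":[0,0,-0.129]},{"claw":0.3,"linear":[70,-240,-24],"turn":[0,0,-0.129]},{"claw":0.3,"linear":[70,-257.4,-24],"turn":[0,0,-0.129]},{"claw":0.3,"linear":[70,-257.4,-24],"turn":[0,0,-0.129]}]}}

```text
time_s: 25.52
ee_pos: [0.4383, 0.0239, 0.0322]
eef_rot: [-3.141, -0.0, -3.061]
force: [0.2, 0.9, -0.7]
grip_width: 0.0449
```

```bash
python3 -c "
from h import *
go(*disp(-.07,0),.0085,YD+np.pi)
go(*disp(-.02,0),.0085,YD+np.pi)"
```

```text
t 25.52 linear [-40.2, 0.9, 23.7] turn [-0.0, -0.0, -0.002]
t 25.52 linear [-90.2, 1.0, 23.7] turn [-0.0, -0.0, -0.002]
```

{"api": "play_rows", "payload": {"moves": [{"claw":0.3,"linear":[-20,0.9,14],"turn":[0,0,-0.002]},{"claw":0.3,"linear":[-35,0.9,22],"turn":[0,0,-0.002]},{"claw":0.3,"linear":[-42,0.9,23.5],"turn":[0,0,-0.002]},{"claw":0.3,"linear":[-54,1,23.5],"turn":[0,0,-0.002]},{"claw":0.3,"linear":[-66,1,23.5],"turn":[0,0,-0.002]},{"claw":0.3,"linear":[-78,1,23.5],"turn":[0,0,-0.002]},{"claw":0.3,"linear":[-90,1,23.5],"turn":[0,0,-0.002]},{"claw":0.3,"linear":[-90,1,23.5],"turn":[0,0,-0.002]}]}}

```text
time_s: 26.52
ee_pos: [0.5285, 0.0321, 0.0086]
eef_rot: [-3.141, 0.0, -3.059]
force: [0.0, 0.1, -1.3]
grip_width: 0.0446
```

{"api": "play_rows", "payload": {"moves": [{"claw":0.6,"linear":[0,0,0],"turn":[0,0,0]},{"claw":0.6,"linear":[0,0,0],"turn":[0,0,0]},{"claw":0.6,"linear":[0,0,0],"turn":[0,0,0]},{"claw":0.6,"linear":[25,0,0],"turn":[0,0,0]},{"claw":0.6,"linear":[48,0,0],"turn":[0,0,0]},{"claw":0,"linear":[50,0,0],"turn":[0,0,0]},{"claw":0,"linear":[50,0,0],"turn":[0,0,0]},{"claw":0,"linear":[50,0,0],"turn":[0,0,0]}]}}

```text
time_s: 27.52
ee_pos: [0.4794, 0.0281, 0.0087]
eef_rot: [-3.141, 0.001, -3.059]
force: [-0.1, -0.4, 0.8]
grip_width: 0.0298
```

{"api": "play_rows", "payload": {"moves": [{"claw":0,"linear":[0,0,0],"turn":[0,0,0]},{"claw":0,"linear":[0,0,0],"turn":[0,0,0]},{"claw":0,"linear":[0,0,0],"turn":[0,0,0]}]}}

```text
time_s: 27.9
ee_pos: [0.4795, 0.0281, 0.0087]
eef_rot: [-3.141, 0.001, -3.059]
force: [-0.1, -1.3, 0.2]
grip_width: 0.0009
```

```bash
python3 -c "
from h import *
im,_=shot('scene','sc16');print(get_obs()['grip_width'])
cv2.imwrite('pics/sc16z.png',cv2.resize(im[150:300,220:430],None,fx=3.5,fy=3.5,interpolation=cv2.INTER_CUBIC))
go(*disp(.004,0),.0085,YD+np.pi)"
```

```text
0.0007669390932767575
t 27.95 linear [-72.8, 0.1, 0.2] turn [-0.0, 0.001, -0.0]
```

View pics/sc16z.png

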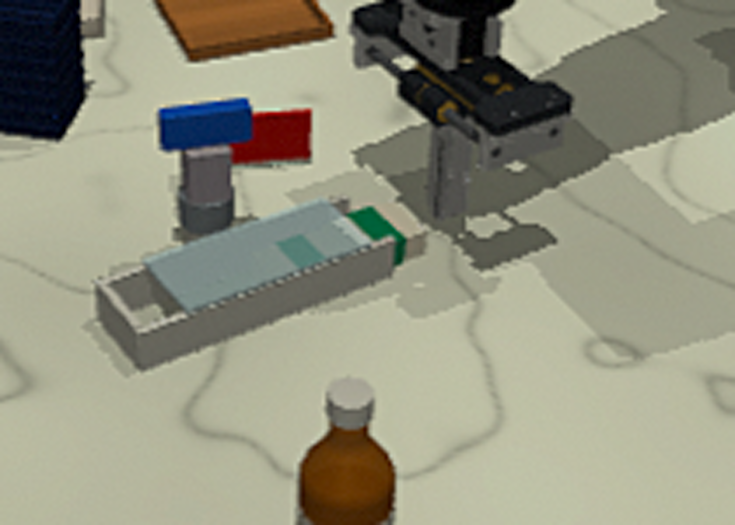

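{"api": "play_rows", "payload": {"moves": [{"claw":0,"linear":[-15,0,0],"turn":[0,0,0]},{"claw":0,"linear":[-27,0,0],"turn":[0,0,0]},{"claw":0,"linear":[-39,0,0],"turn":[0,0,0]},{"claw":0,"linear":[-51,0,0],"turn":[0,0,0]},{"claw":0,"linear":[-61,0,0],"turn":[0,0,0]},{"claw":0,"linear":[-69,0,0],"turn":[0,0,0]},{"claw":0,"linear":[-73,0,0],"turn":[0,0,0]},{"claw":0,"linear":[-73,0,0],"turn":[0,0,0]}]}}

```text
time_s: 28.95
ee_pos: [0.5523, 0.0341, 0.0087]
eef_rot: [-3.141, 0.001, -3.059]
force: [0.0, 1.4, 1.2]
grip_width: 0.0004
```

```bash
python3 -c "
from h import *
im,_=shot('scene','sc17');print(get_obs()['grip_width'])
cv2.imwrite('pics/sc17z.png',cv2.resize(im[150:300,220:430],None,fx=3.5,fy=3.5,interpolation=cv2.INTER_CUBIC))
go(.585,.33,.25,2.9)"
```

```text
0.0008867380387466621
t 29.0 linear [-57.3, 292.1, -241.4] turn [-0.0, 0.001, 0.324]
```

View pics/sc17z.png

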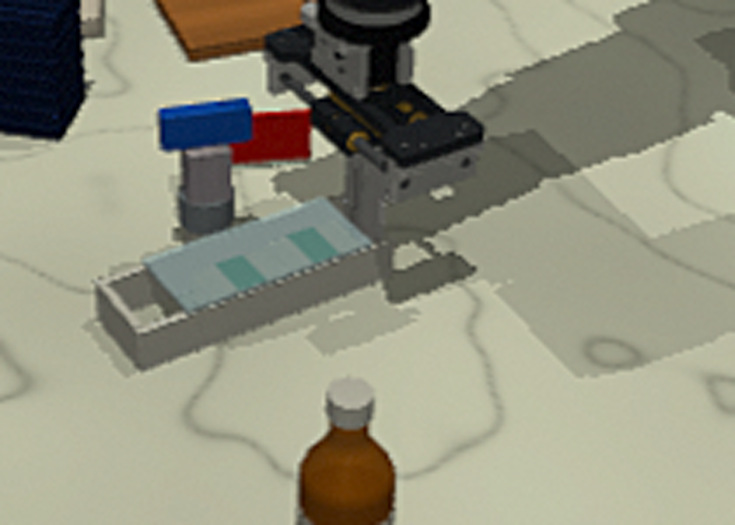

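Two soaps are in. Next is the third.

{"api": "play_rows", "payload": {"moves": [{"claw":0,"linear":[30,0,0],"turn":[0,0,0]},{"claw":0,"linear":[50,0,-30],"turn":[0,0,0]},{"claw":0.3,"linear":[40,20,-85],"turn":[0,0,0]},{"claw":0.75,"linear":[20,60,-125],"turn":[0,0,0.1]},{"claw":0.75,"linear":[0,110,-170],"turn":[0,0,0.2]},{"claw":0.75,"linear":[-20,165,-215],"turn":[0,0,0.3]},{"claw":0.75,"linear":[-40,220,-240],"turn":[0,0,0.32]},{"claw":0.75,"linear":[-57,280,-240],"turn":[0,0,0.32]}]}}

```text
time_s: 30.0
ee_pos: [0.5826, 0.3021, 0.2492]
eef_rot: [3.14, 0.004, 2.903]
force: [0.1, 0.3, 0.1]
grip_width: 0.0572
```

{"api": "play_rows", "payload": {"moves": [{"claw":0.75,"linear":[0,10,0],"turn":[0,0,0]},{"claw":0.75,"linear":[0,10,0],"turn":[0,0,0]},{"claw":0.75,"linear":[0,10,0],"turn":[0,0,0]}]}}

```text
time_s: 30.38
ee_pos: [0.585, 0.3105, 0.2492]
eef_rot: [3.14, 0.003, 2.902]
force: [0.8, 0.2, 0.3]
grip_width: 0.0707
```

```bash
python3 -c "
from h import *
im,c=shot('wrist','w18');soaps(im,c)
im=cv2.imread('pics/w18.png');print(get_obs()['ee_pos'])"
```

```text
[394. 136.] [0.5625 0.4087] size 0.0203 0.047 yaw 2.593
[0.58506039 0.31043516 0.24934375]
```

View pics/w18.png

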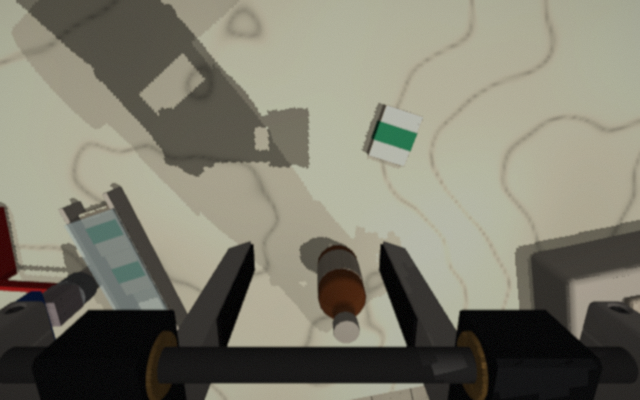

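```bash
python3 -c "
from h import *
go(.5502,.4173,.2,2.593)
go(.5502,.4173,.05,2.593)"
```

```text
t 30.43 linear [59.4, 95.4, 49.3] turn [0.002, 0.003, 0.309]
t 30.43 linear [60.0, 95.2, 199.3] turn [0.002, 0.003, 0.309]
```

{"api": "play_rows", "payload": {"moves": [{"claw":0.75,"linear":[30,48,10],"turn":[0.002,0.003,0.15]},{"claw":0.75,"linear":[59,95,30],"turn":[0.002,0.003,0.309]},{"claw":0.75,"linear":[60,95,80],"turn":[0.002,0.003,0.309]},{"claw":0.75,"linear":[60,95,130],"turn":[0.002,0.003,0.309]},{"claw":0.75,"linear":[60,95,175],"turn":[0.002,0.003,0.309]},{"claw":0.75,"linear":[60,95,199],"turn":[0.002,0.003,0.309]},{"claw":0.75,"linear":[60,95,199],"turn":[0.002,0.003,0.309]}]}}

```text
time_s: 31.3
ee_pos: [0.5497, 0.4156, 0.0488]
eef_rot: [-3.139, -0.001, 2.591]
force: [0.6, -0.5, 1.3]
grip_width: 0.0701
```

```bash
python3 -c "
from h import *
shot('wrist','w19')
go(.5502,.4173,.0078,2.593)"
```

```text
t 31.35 linear [0.7, 0.7, 42.9] turn [-0.0, 0.0, -0.001]
```

View pics/w19.png

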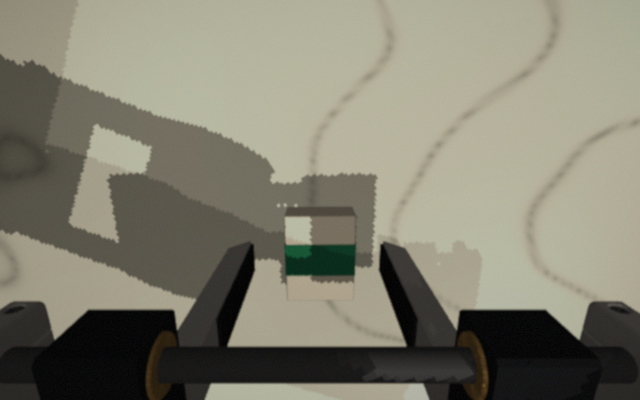

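{"api": "play_rows", "payload": {"moves": [{"claw":0.75,"linear":[0.7,1.5,20],"turn":[0,0,0]},{"claw":0.75,"linear":[0.7,1.5,35],"turn":[0,0,0]},{"claw":0.75,"linear":[0.7,1.5,42.5],"turn":[0,0,0]},{"claw":0.75,"linear":[0.7,1.5,42.5],"turn":[0,0,0]},{"claw":0.3,"linear":[0.7,1.5,42.5],"turn":[0,0,0]},{"claw":0.3,"linear":[0.7,1.5,42.5],"turn":[0,0,0]},{"claw":0.3,"linear":[0.7,1.5,42.5],"turn":[0,0,0]},{"claw":0.3,"linear":[0.7,1.5,42.5],"turn":[0,0,0]}], "force": 20}}

```text
time_s: 32.35
ee_pos: [0.5507, 0.4181, 0.0086]
eef_rot: [3.141, 0.0, 2.592]
force: [-1.0, -0.1, 2.3]
grip_width: 0.0447
```

```bash
python3 -c "
from h import *
go(*disp(-.11,0),.032,YD+np.pi)"
```

```text
t 32.35 linear [-109.8, -394.1, -23.5] turn [0.0, 0.0, -0.633]
```

{"api": "play_rows", "payload": {"moves": [{"claw":0.3,"linear":[0,-5,-24],"turn":[0,0,0]},{"claw":0.3,"linear":[-12,-50,-30],"turn":[0,0,-0.1]},{"claw":0.3,"linear":[-27,-100,-30],"turn":[0,0,-0.2]},{"claw":0.3,"linear":[-42,-155,-30],"turn":[0,0,-0.3]},{"claw":0.3,"linear":[-58,-210,-30],"turn":[0,0,-0.4]},{"claw":0.3,"linear":[-73,-265,-30],"turn":[0,0,-0.5]},{"claw":0.3,"linear":[-88,-315,-30],"turn":[0,0,-0.6]},{"claw":0.3,"linear":[-103,-365,-26],"turn":[0,0,-0.633]}]}}

```text
time_s: 33.35
ee_pos: [0.4474, 0.0515, 0.0349]
eef_rot: [-3.142, 0.002, -3.056]
force: [0.7, 0.2, -0.2]
grip_width: 0.0447
```

```bash
python3 -c "
from h import *
go(*disp(-.11,0),.032,YD+np.pi)"
```

```text
t 33.35 linear [11.3, -26.0, 2.8] turn [0.0, 0.002, 0.002]
```

{"api": "play_rows", "payload": {"moves": [{"claw":0.3,"linear":[11.3,-26,3],"turn":[0,0.002,0.002]},{"claw":0.3,"linear":[11.3,-26,3],"turn":[0,0.002,0.002]},{"claw":0.3,"linear":[11.3,-26,3],"turn":[0,0.002,0.002]}]}}

```text
time_s: 33.72
ee_pos: [0.4388, 0.025, 0.032]
eef_rot: [3.141, 0.0, -3.058]
force: [-1.3, -0.8, -0.4]
grip_width: 0.0449
```

```bash
python3 -c "
from h import *
go(*disp(-.07,0),.009,YD+np.pi)
go(*disp(-.02,0),.009,YD+np.pi)"
```

```text
t 33.73 linear [-39.6, -0.3, 23.0] turn [0.0, 0.0, 0.0]
t 33.73 linear [-89.6, -0.4, 23.1] turn [0.0, 0.0, 0.0]
```

{"api": "play_rows", "payload": {"moves": [{"claw":0.3,"linear":[-20,-0.3,14],"turn":[0,0,0]},{"claw":0.3,"linear":[-35,-0.3,22],"turn":[0,0,0]},{"claw":0.3,"linear":[-42,-0.3,23],"turn":[0,0,0]},{"claw":0.3,"linear":[-54,-0.3,23],"turn":[0,0,0]},{"claw":0.3,"linear":[-66,-0.3,23],"turn":[0,0,0]},{"claw":0.3,"linear":[-78,-0.3,23],"turn":[0,0,0]},{"claw":0.3,"linear":[-88,-0.4,23],"turn":[0,0,0]},{"claw":0.3,"linear":[-88,-0.4,23],"turn":[0,0,0]}]}}

```text
time_s: 34.72
ee_pos: [0.527, 0.032, 0.009]
eef_rot: [3.142, 0.0, -3.058]
force: [-0.4, 0.2, -0.5]
grip_width: 0.0449
```

{"api": "play_rows", "payload": {"moves": [{"claw":0.6,"linear":[0,0,0],"turn":[0,0,0]},{"claw":0.6,"linear":[0,0,0],"turn":[0,0,0]},{"claw":0.6,"linear":[0,0,0],"turn":[0,0,0]},{"claw":0.6,"linear":[25,0,0],"turn":[0,0,0]},{"claw":0.6,"linear":[48,0,0],"turn":[0,0,0]},{"claw":0,"linear":[50,0,0],"turn":[0,0,0]},{"claw":0,"linear":[50,0,0],"turn":[0,0,0]},{"claw":0,"linear":[50,0,0],"turn":[0,0,0]}]}}

```text
time_s: 35.72
ee_pos: [0.4778, 0.0278, 0.009]
eef_rot: [-3.142, 0.001, -3.058]
force: [-0.3, -0.1, -0.9]
grip_width: 0.0297
```

{"api": "play_rows", "payload": {"moves": [{"claw":0,"linear":[0,0,0],"turn":[0,0,0]},{"claw":0,"linear":[0,0,0],"turn":[0,0,0]},{"claw":0,"linear":[0,0,0],"turn":[0,0,0]}]}}

```text
time_s: 36.1
ee_pos: [0.4779, 0.0278, 0.009]
eef_rot: [3.142, 0.001, -3.058]
force: [-0.5, -0.1, 0.1]
grip_width: 0.0013
```

```bash
python3 -c "
from h import *
im,_=shot('scene','sc20');print(get_obs()['grip_width'])
cv2.imwrite('pics/sc20z.png',cv2.resize(im[150:300,220:430],None,fx=3.5,fy=3.5,interpolation=cv2.INTER_CUBIC))
go(*disp(.0,0),.0085,YD+np.pi)"
```

```text
0.00042416360470386307
t 36.15 linear [-70.4, 0.1, 0.6] turn [-0.0, 0.001, 0.0]
```

View pics/sc20z.png

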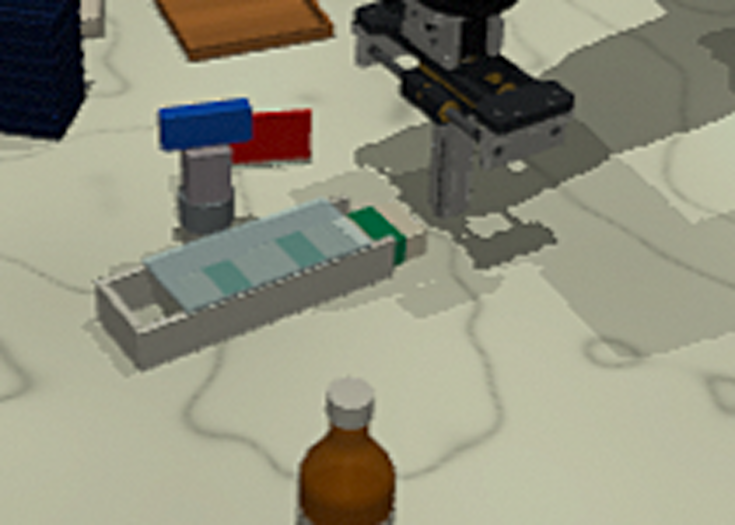

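{"api": "play_rows", "payload": {"moves": [{"claw":0,"linear":[-15,0,0.5],"turn":[0,0,0]},{"claw":0,"linear":[-27,0,0.5],"turn":[0,0,0]},{"claw":0,"linear":[-39,0,0.5],"turn":[0,0,0]},{"claw":0,"linear":[-50,0,0.5],"turn":[0,0,0]},{"claw":0,"linear":[-58,0,0.5],"turn":[0,0,0]},{"claw":0,"linear":[-64,0,0.5],"turn":[0,0,0]},{"claw":0,"linear":[-68,0,0.5],"turn":[0,0,0]},{"claw":0,"linear":[-70,0,0.5],"turn":[0,0,0]}]}}

```text
time_s: 37.15
ee_pos: [0.5478, 0.0337, 0.0085]
eef_rot: [3.142, 0.001, -3.058]
force: [-1.1, -0.2, -0.5]
grip_width: 0.0004
```

{"api": "play_rows", "payload": {"moves": [{"claw":0,"linear":[0,0,0],"turn":[0,0,0]},{"claw":0,"linear":[30,0,0],"turn":[0,0,0]},{"claw":0,"linear":[50,0,-30],"turn":[0,0,0]},{"claw":0.3,"linear":[40,0,-90],"turn":[0,0,0]},{"claw":0.3,"linear":[20,0,-150],"turn":[0,0,0]},{"claw":0.3,"linear":[-20,0,-190],"turn":[0,0,0]},{"claw":0.3,"linear":[-40,0,-190],"turn":[0,0,0]},{"claw":0.3,"linear":[-40,0,-190],"turn":[0,0,0]}]}}

```text
time_s: 38.15
ee_pos: [0.5877, 0.037, 0.1981]
eef_rot: [3.142, 0.0, -3.058]
force: [-0.9, 0.0, 0.1]
grip_width: 0.028
```

```bash
python3 -c "
from h import *
im,_=shot('scene','sc21')
cv2.imwrite('pics/sc21z.png',cv2.resize(im[150:300,220:430],None,fx=3.5,fy=3.5,interpolation=cv2.INTER_CUBIC))
im,c=shot('wrist','w21')
cv2.imwrite('pics/w21z.png',cv2.resize(im[90:340,100:400],None,fx=2.4,fy=2.4,interpolation=cv2.INTER_CUBIC))
"
```

```text
(no output)
```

View pics/sc21z.png

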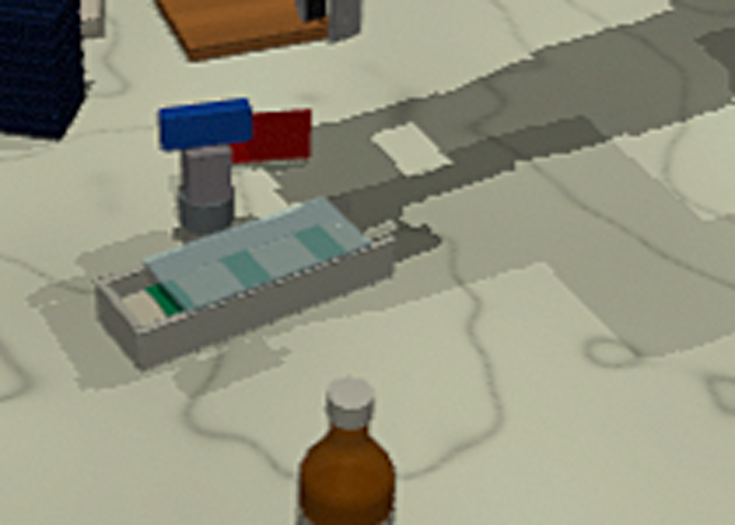

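View pics/w21z.png

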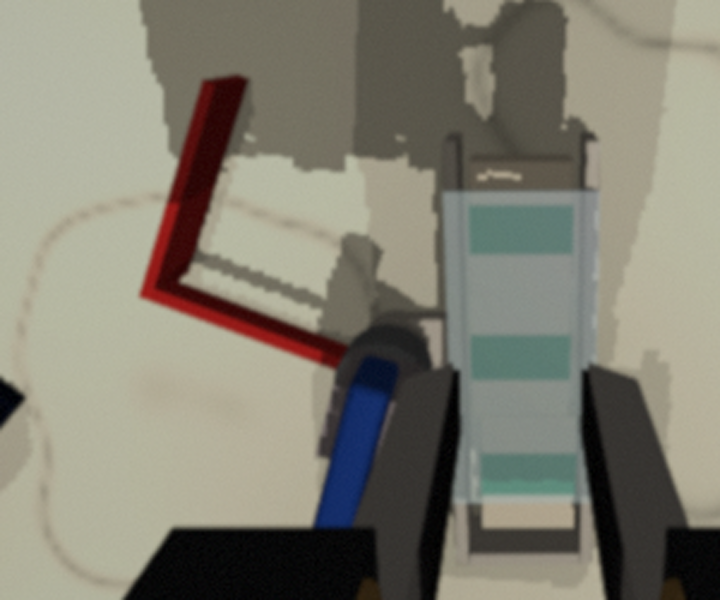

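All three soaps are inside; the last one's rear is roughly 9 mm past the mouth. Next I'll regrip the key.

```bash
python3 -c "
from h import *
go(.6534,-.0175,.19,2.954)"
```

```text
t 38.25 linear [-62.1, -59.8, 7.8] turn [0.0, -0.001, 0.271]
```

{"api": "play_rows", "payload": {"moves": [{"claw":0.5,"linear":[-30,-30,4],"turn":[0,0,0.135]},{"claw":0.5,"linear":[-62,-59.8,8],"turn":[0,0,0.271]},{"claw":0.5,"linear":[-62,-59.8,8],"turn":[0,0,0.271]},{"claw":0.5,"linear":[-62,-59.8,8],"turn":[0,0,0.271]}]}}

```text
time_s: 38.75
ee_pos: [0.6525, -0.0172, 0.1895]
eef_rot: [-3.142, -0.002, 2.955]
force: [-0.5, 0.8, 0.4]
grip_width: 0.0472
```

```bash
python3 -c "
from h import *
im,c=shot('wrist','w22')
go(.6534,-.0175,.1012,2.954)
hsv=cv2.cvtColor(im,cv2.COLOR_BGR2HSV)
m=cv2.inRange(hsv,(105,120,40),(125,255,255));n,l,s,ce=cv2.connectedComponentsWithStats(m);print(s[1:])"
```

```text
t 38.8 linear [-1.1, -0.4, 88.7] turn [0.0, -0.001, 0.001]
[[ 309  171   19   86 1444]
 [  62  280    1    1    1]
 [  70  287    1    1    1]
 [  95  296    1    1    1]
 [ 103  301    1    1    1]
 [ 106  304    1    1    1]
 [  56  307    1    1    1]
 [ 107  308    1    1    1]
 [  91  310    1    1    1]
 [ 106  312    1    1    1]
 [  56  314    1    1    1]
 [  88  323    1    1    1]]
```

View pics/w22.png

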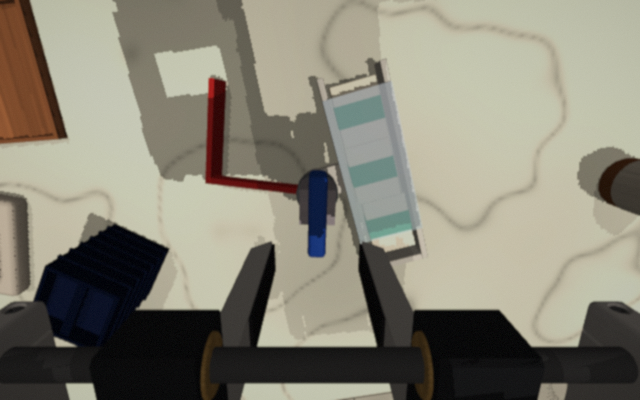

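The key is centred and aligned at column 317. I'll descend and grip it.

{"api": "play_rows", "payload": {"moves": [{"claw":0.5,"linear":[-1.1,-0.4,35],"turn":[0,-0.001,0]},{"claw":0.5,"linear":[-1.1,-0.4,65],"turn":[0,-0.001,0]},{"claw":0.5,"linear":[-1.1,-0.4,82],"turn":[0,-0.001,0]},{"claw":0.5,"linear":[-1.1,-0.4,88.5],"turn":[0,-0.001,0]},{"claw":0.5,"linear":[-1.1,-0.4,88.5],"turn":[0,-0.001,0]},{"claw":0,"linear":[-1.1,-0.4,88.5],"turn":[0,-0.001,0]},{"claw":0,"linear":[-1.1,-0.4,88.5],"turn":[0,-0.001,0]},{"claw":0,"linear":[-1.1,-0.4,88.5],"turn":[0,-0.001,0]}], "force": 40}}

```text
time_s: 39.8
ee_pos: [0.6536, -0.0176, 0.1018]
eef_rot: [3.142, 0.001, 2.955]
force: [0.1, -0.8, 0.3]
grip_width: 0.0207
```

{"api": "play_rows", "payload": {"moves": [{"claw":0,"linear":[0,0,0.5],"turn":[0,0,0.05]},{"claw":0,"linear":[0,0,0.5],"turn":[0,0,0.15]},{"claw":0,"linear":[0,0,0.5],"turn":[0,0,0.25]}]}}

```text
time_s: 40.17
ee_pos: [0.6537, -0.0176, 0.1015]
eef_rot: [3.141, 0.001, 2.702]
force: [-1.8, 0.4, -0.4]
grip_width: 0.0137
```

{"api": "play_rows", "payload": {"moves": [{"claw":0,"linear":[0,0,0.3],"turn":[0,0,0.1]},{"claw":0,"linear":[0,0,0.3],"turn":[0,0,0.2]},{"claw":0,"linear":[0,0,0.3],"turn":[0,0,0.3]},{"claw":0,"linear":[0,0,0.3],"turn":[0,0,0.4]},{"claw":0,"linear":[0,0,0.3],"turn":[0,0,0.5]},{"claw":0,"linear":[0,0,0.3],"turn":[0,0,0.6]},{"claw":0,"linear":[0,0,0.3],"turn":[0,0,0.7]},{"claw":0,"linear":[0,0,0.3],"turn":[0,0,0.8]}]}}

```text
time_s: 41.18
ee_pos: [0.653, -0.0183, 0.1015]
eef_rot: [-3.14, 0.001, 1.899]
force: [-6.5, -3.3, 4.2]
grip_width: 0.0141
```

{"api": "play_rows", "payload": {"moves": [{"claw":0,"linear":[0,0,0.3],"turn":[0,0,0.07]},{"claw":0,"linear":[0,0,0.3],"turn":[0,0,0.14]},{"claw":0,"linear":[0,0,0.3],"turn":[0,0,0.2]},{"claw":0,"linear":[0,0,0.3],"turn":[0,0,0.25]},{"claw":0,"linear":[0,0,0.3],"turn":[0,0,0.29]},{"claw":0,"linear":[0,0,0.3],"turn":[0,0,0.29]}]}}

```text
time_s: 41.92
ee_pos: [0.6526, -0.0184, 0.1015]
eef_rot: [-3.139, 0.001, 1.608]
force: [-5.1, -1.2, 3.1]
grip_width: 0.0137
```

```bash
python3 -c "
from h import *
im,c=shot('wrist','w23');print(get_obs()['eef_rot'],get_obs()['moment'],get_obs()['force'])
cv2.imwrite('pics/w23z.png',cv2.resize(im[50:250,120:500],None,fx=2.1,fy=2.1,interpolation=cv2.INTER_CUBIC))
im,_=shot('scene','sc23')
cv2.imwrite('pics/sc23z.png',cv2.resize(im[150:300,220:430],None,fx=3.5,fy=3.5,interpolation=cv2.INTER_CUBIC))"
```

```text
[-3.13940207e+00  1.30902305e-03  1.60857516e+00] [-0.19638742  0.9999934   0.04460974] [-4.48704894 -0.82361457  3.81227098]
```

View pics/w23z.png

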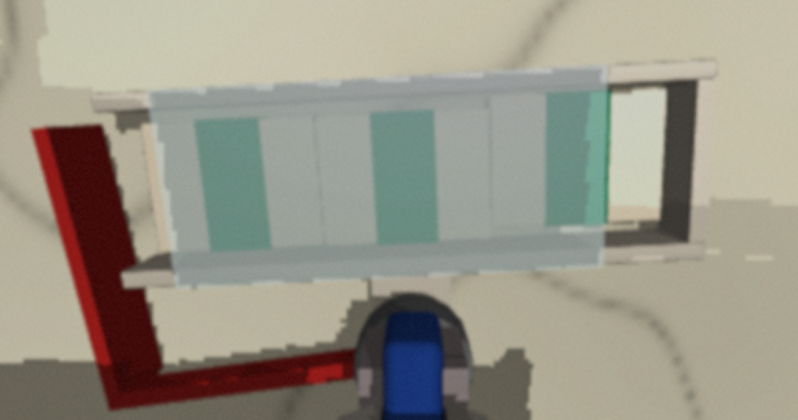

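View pics/sc23z.png

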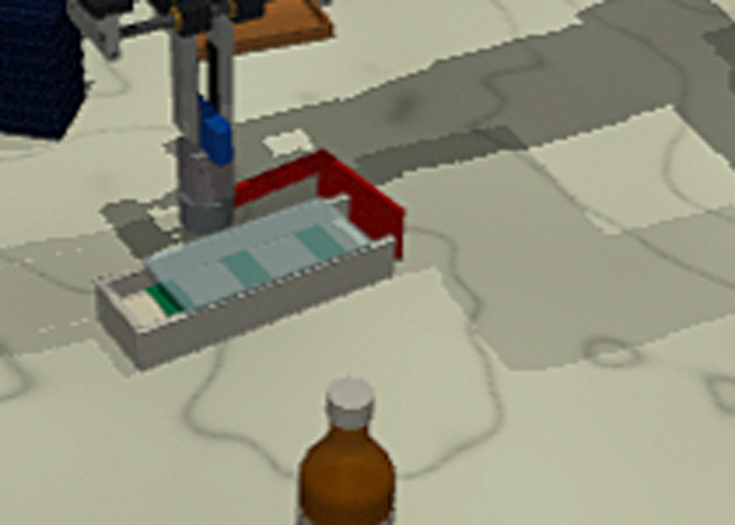

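{"api": "play_rows", "payload": {"moves": [{"claw":0,"linear":[0,0,0.3],"turn":[0,0,0.05]},{"claw":0,"linear":[0,0,0.3],"turn":[0,0,0.09]},{"claw":0,"linear":[0,0,0.3],"turn":[0,0,0.11]},{"claw":0,"linear":[0,0,0.3],"turn":[0,0,0.11]}]}}

```text
time_s: 42.52
ee_pos: [0.6524, -0.0185, 0.1014]
eef_rot: [-3.139, 0.002, 1.499]
force: [-5.7, -0.4, 5.7]
grip_width: 0.0137
```

```bash
python3 -c "
from h import *
im,c=shot('wrist','w24');print(get_obs()['eef_rot'],get_obs()['moment'],get_obs()['force'])
cv2.imwrite('pics/w24z.png',cv2.resize(im[50:250,120:500],None,fx=2.1,fy=2.1,interpolation=cv2.INTER_CUBIC))"
```

```text
[-3.13921094e+00  1.63368575e-03  1.49956164e+00] [-4.55900887e-04  1.07581043e+00  3.20866741e-01] [-5.73666931 -1.26335934  5.2247044 ]
```

View pics/w24z.png

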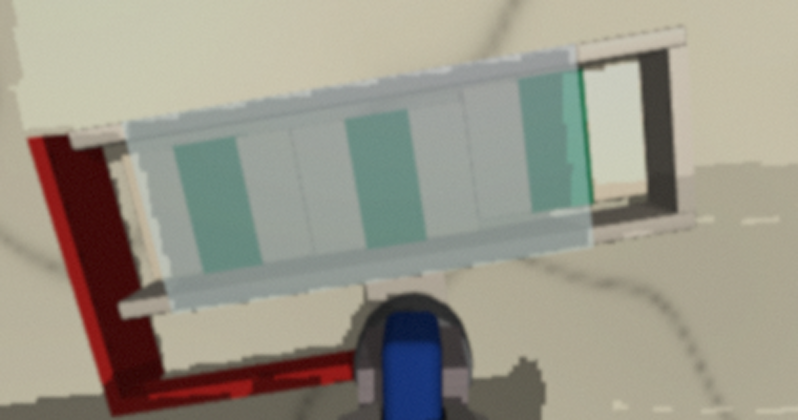

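```bash
python3 -c "
from h import *
c=cam('wrist');f=lambda p:np.array(p)/2.1+[120,50]
a=lambda p,z:(lambda q:np.arctan2(*(q[1]-q[0])[1::-1]))(ray(c,f(p),z))
print('leaf',a([(110,412),(30,137)],.048)-np.pi/2,'arm',a([(112,390),(352,352)],.048))
print('roof near',a([(167,310),(127,122)],.038)-np.pi/2,'side',a([(127,122),(575,47)],.038),'side2',a([(167,310),(592,245)],.038))"
```

```text
leaf 0.07580122340892892 arm 0.09358016080401474
roof near 0.035451693890284464 side 0.08509839406836411 side2 0.08346269415346605
```

{"api": "play_rows", "payload": {"moves": [{"claw":0,"linear":[0,-0.5,0],"turn":[-0.002,0,-0.04]},{"claw":0,"linear":[0,-0.5,0],"turn":[-0.002,0,-0.06]},{"claw":0,"linear":[0,-0.5,0],"turn":[-0.002,0,-0.06]}]}}

```text
time_s: 42.95
ee_pos: [0.6521, -0.0184, 0.1015]
eef_rot: [3.142, 0.001, 1.559]
force: [0.8, -0.4, 1.2]
grip_width: 0.0139
```

{"api": "play_rows", "payload": {"moves": [{"claw":0,"linear":[0,0,-5],"turn":[0,0,0]},{"claw":0,"linear":[0,0,-12],"turn":[0,0,0]},{"claw":0,"linear":[0,0,-20],"turn":[0,0,0]},{"claw":0,"linear":[0,0,-28],"turn":[0,0,0]},{"claw":0,"linear":[0,0,-45],"turn":[0,0,0]},{"claw":0,"linear":[0,0,-80],"turn":[0,0,0]},{"claw":0,"linear":[0,0,-110],"turn":[0,0,0]},{"claw":0,"linear":[0,0,-110],"turn":[0,0,0]}]}}

```text
time_s: 43.95
ee_pos: [0.653, -0.0183, 0.2148]
eef_rot: [3.137, 0.002, 1.559]
force: [0.0, -0.3, -2.0]
grip_width: 0.0135
```

```bash
python3 -c "
from h import *
im,c=shot('wrist','w25');print(get_obs()['eef_rot'],get_obs()['grip_width'])
cv2.imwrite('pics/w25z.png',cv2.resize(im[0:330,120:500],None,fx=1.8,fy=1.8,interpolation=cv2.INTER_CUBIC))
go(.486,-.305,.21,1.632)"
```

```text
[3.13973521e+00 1.68215873e-03 1.55937356e+00] 0.013616594793894524
t 44.0 linear [-288.6, -163.0, 2.7] turn [0.002, 0.002, -0.073]
```

View pics/w25z.png

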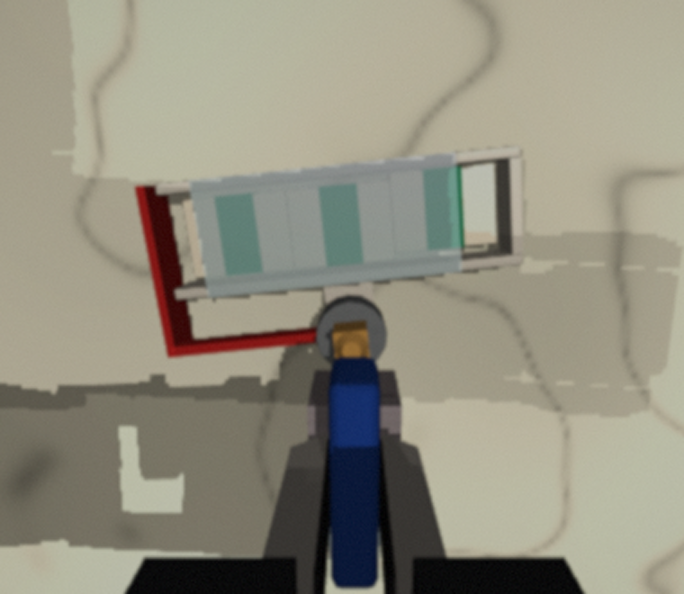

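{"api": "play_rows", "payload": {"moves": [{"claw":0,"linear":[-40,-23,3],"turn":[0.002,0.002,-0.02]},{"claw":0,"linear":[-90,-51,3],"turn":[0.002,0.002,-0.04]},{"claw":0,"linear":[-140,-79,3],"turn":[0.002,0.002,-0.073]},{"claw":0,"linear":[-190,-107,3],"turn":[0.002,0.002,-0.073]},{"claw":0,"linear":[-240,-136,3],"turn":[0.002,0.002,-0.073]},{"claw":0,"linear":[-275,-155,3],"turn":[0.002,0.002,-0.073]},{"claw":0,"linear":[-288,-163,3],"turn":[0.002,0.002,-0.073]},{"claw":0,"linear":[-288,-163,3],"turn":[0.002,0.002,-0.073]}]}}

```text
time_s: 45.0
ee_pos: [0.4858, -0.3043, 0.2089]
eef_rot: [-3.141, -0.001, 1.631]
force: [0.4, 0.2, -1.2]
grip_width: 0.0139
```

```bash
python3 -c "
from h import *
im,c=shot('wrist','w26');go(.486,-.305,.051,1.632)
im,_=shot('top','t26');cv2.imwrite('pics/t26z.png',cv2.resize(im[120:280,250:490],(780,520),interpolation=cv2.INTER_CUBIC))"
```

```text
t 45.05 linear [-1.5, -0.3, 158.1] turn [-0.001, -0.001, 0.001]
```

View pics/w26.png

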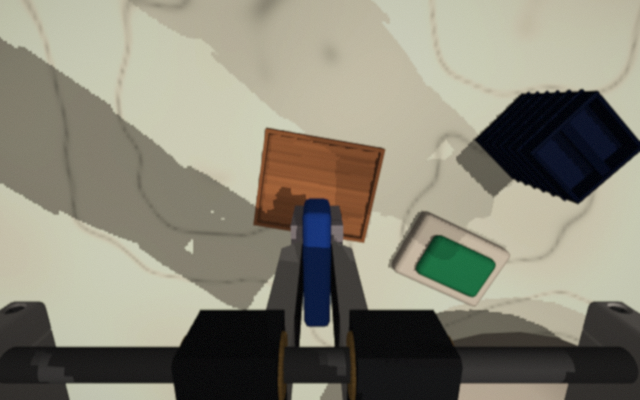

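View pics/t26z.png

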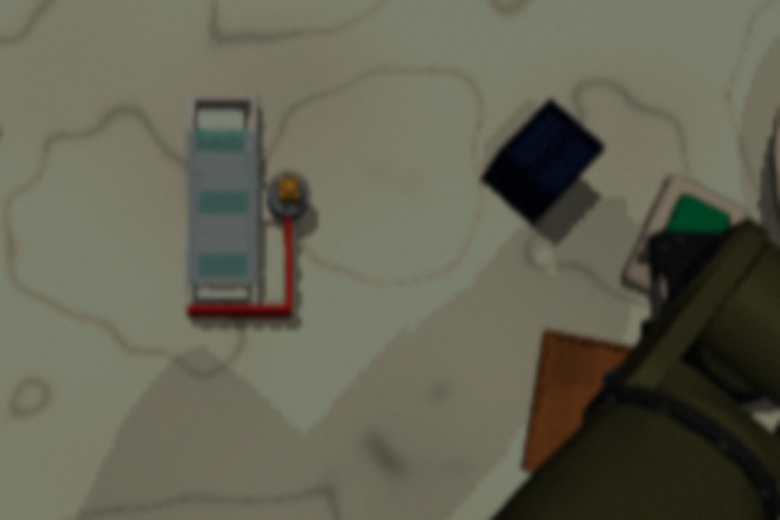

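The gate is shut and all three soaps are inside. I'll lower the key into the tray.

{"api": "play_rows", "payload": {"moves": [{"claw":0,"linear":[-1.5,-0.3,50],"turn":[0,0,0]},{"claw":0,"linear":[-1.5,-0.3,95],"turn":[0,0,0]},{"claw":0,"linear":[-1.5,-0.3,130],"turn":[0,0,0]},{"claw":0,"linear":[-1.5,-0.3,148],"turn":[0,0,0]},{"claw":0,"linear":[-1.5,-0.3,154],"turn":[0,0,0]},{"claw":0,"linear":[-1.5,-0.3,158],"turn":[0,0,0]},{"claw":0,"linear":[-1.5,-0.3,158.5],"turn":[0,0,0]},{"claw":0,"linear":[-1.5,-0.3,158.5],"turn":[0,0,0]}]}}

```text
time_s: 46.1
ee_pos: [0.4866, -0.3049, 0.0515]
eef_rot: [3.141, -0.0, 1.633]
force: [-0.2, -0.1, -1.3]
grip_width: 0.014
```

{"api": "play_rows", "payload": {"moves": [{"claw":0,"linear":[0,0,1.5],"turn":[0,0,0]},{"claw":0,"linear":[0,0,1.5],"turn":[0,0,0]}]}}

```text
time_s: 46.35
ee_pos: [0.4868, -0.3051, 0.0505]
eef_rot: [3.141, 0.0, 1.633]
force: [-0.4, 0.4, 3.4]
grip_width: 0.014
```

Contact felt (3.4 N). I'll release and rise.

{"api": "play_rows", "payload": {"moves": [{"claw":0.5,"linear":[0,0,0],"turn":[0,0,0]},{"claw":0.5,"linear":[0,0,0],"turn":[0,0,0]},{"claw":0.5,"linear":[0,0,0],"turn":[0,0,0]},{"claw":0.5,"linear":[0,0,0],"turn":[0,0,0]},{"claw":0.5,"linear":[0,0,-40],"turn":[0,0,0]},{"claw":0.5,"linear":[0,0,-100],"turn":[0,0,0]},{"claw":0.5,"linear":[0,0,-160],"turn":[0,0,0]},{"claw":0.5,"linear":[0,0,-180],"turn":[0,0,0]}]}}

```text
time_s: 47.35
ee_pos: [0.4873, -0.3055, 0.2346]
eef_rot: [3.136, 0.004, 1.633]
force: [0.1, -0.4, -1.3]
grip_width: 0.0468
```

{"api": "play_rows", "payload": {"moves": [{"claw":0.5,"linear":[40,0,0],"turn":[0,0,0]},{"claw":0.5,"linear":[40,0,0],"turn":[0,0,0]},{"claw":0.5,"linear":[40,0,0],"turn":[0,0,0]},{"claw":0.5,"linear":[40,0,0],"turn":[0,0,0]}]}}

```text
time_s: 47.85
ee_pos: [0.4847, -0.2662, 0.2341]
eef_rot: [3.137, 0.004, 1.633]
force: [-0.3, -0.7, 0.2]
grip_width: 0.0471
```

```bash
python3 -c "
from h import *
im,c=shot('wrist','w27');print(get_obs()['force'],get_obs()['joint_vel'].round(3))
im,_=shot('scene','sc27');cv2.imwrite('pics/sc27z.png',cv2.resize(im[120:300,200:430],None,fx=3.2,fy=3.2,interpolation=cv2.INTER_CUBIC))
im,_=shot('top','t27')"
```

```text
[ 0.89406277  0.2924373  -0.29995637] [ 0.003 -0.     0.001  0.001 -0.     0.001]
```

View pics/w27.png

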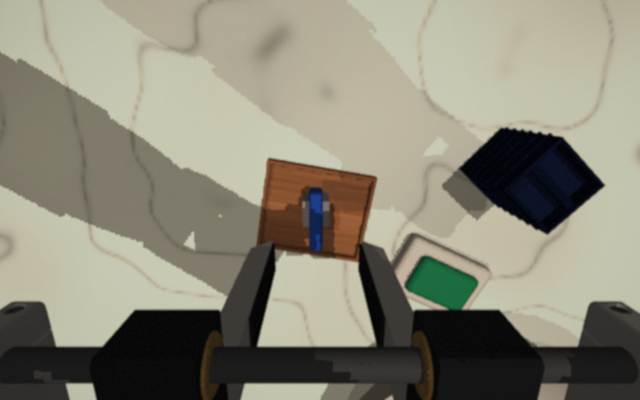

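View pics/sc27z.png

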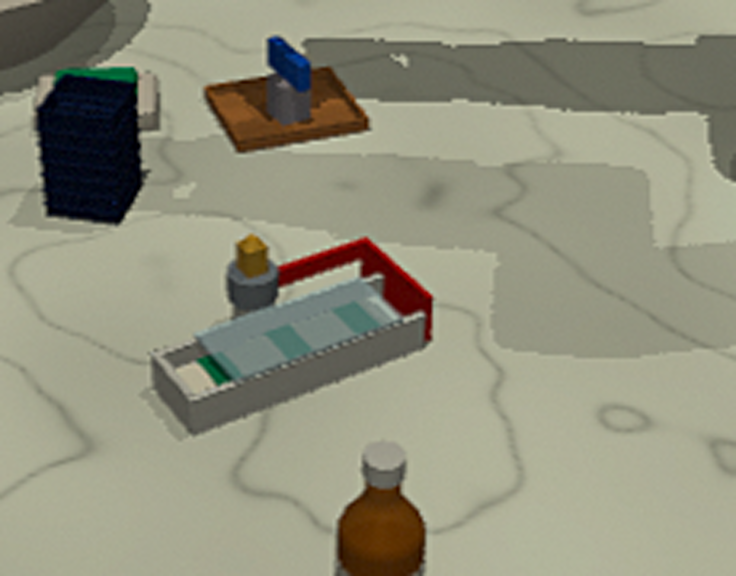

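```bash
python3 -c "
from station import hand_in
print(hand_in())"
```

```text
the job is handed in; nothing more can be done
None
```

The job is done and handed in at about 48 s of the 210 s allowed; the hand-in gives no verdict.

I put the key on the spindle, opened the gate to about 1.17 rad and pushed all three soaps in. I then shut the gate with the key and put the key back near the middle of its tray.

**Last checks, from the camera images:**
- **Soaps:** all three bands show inside the tunnel, and the last soap's rear sits roughly 9 mm past the mouth.
- **Gate:** its arm and leaf lie parallel to the dispenser to within about 0.02 rad, so it is shut.
- **Key:** it stands upright and released in the tray.
- **Bystanders:** I saw no movement of the tumbler, dish or lotion bottle, but I only looked and did not measure it.
- **Robot:** the arm is clear of everything.

**What disagreed along the way:**
- **Dispenser position:** my first wrist-camera fix was about 4 mm off sideways. I corrected it from the spindle contact and a second view.
- **First soap:** after its first push it was found about 27 mm out of the mouth, probably from the announced knock, though I did not see it happen. I pushed it back in.

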